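# Turn a lens unit over and press its rear cap home with a lever valve

### The job

Turn the square-bodied lens unit over and stand it glass down in the nest post of the pressing fixture, setting it down each time rather than dropping it. Then push the hand valve's lever all the way over towards the nest so that the air clamp presses the rear cap in, hold it there until the cap is right home and a good second longer, and let the lever spring back to centre so that the clamp opens again. Press the cap with the clamp only, and leave everything else on the bench where it is.

Things in the scene. Friction and masses are not known exactly. Their poses are not given: they have to be found in the camera images.
- lens: The square-bodied black lens unit. Origin: middle of its square housing (46 x 46 x 30 mm tall, flat sides); z points to the glass. On top a round nose 32 mm across, 12 mm tall, with the glass; underneath the rear cap, 34 mm across, standing 6 mm proud. Stands glass up on its cap in the tray, origin 25 mm above the bench, any yaw. 100 to 170 g. It may be laid on any flat side.
- cap (a joint): How far the rear cap has gone into the lens housing (m): 0 stands 6 mm proud, 0.004 is fully home (2 mm left proud). Tight: it stays put below about 2.5 N and creeps in under the clamp, taking 1.5 to 2.5 s, then stays in. The cap moves along the lens axis.
- nest (a point): Nest post of the fixture: upright round post, outside 46 mm, with a bore 37 mm across and 14 mm deep for the lens nose. The point is the centre of its rim, 45 mm above the bench; x points to the clamp, y away from the valve, z up. Seated, the housing rests on the rim, lens origin 15 mm above this point, z down; its yaw is free. The base plate round it is 12 mm thick; a flange 66 mm across is up to 20 mm high.
- valve (a joint): Valve lever angle (rad): 0 upright (spring centre), +0.65 is the stop towards the nest (along the nest's y), which shuts the clamp; -0.25 the stop the other way, which leans the clamp arm further back. Pushed at the knob it needs up to 4 N until the clamp meets the cap near 0.55, rising to 13 N at the stop; below 0.6 it does not press hard enough. Let go, it is back at centre in about 1 s.
- lever_knob (a point): Centre of the black ball knob (27 mm across) on the valve lever, a steel rod 9 mm thick. At rest it is 135 mm above the pivot, 212 mm above the bench.
- lever_pivot (a point): Pivot of the valve lever, 77 mm above the bench, on top of the valve block (38 x 34 mm), 135 mm from the nest's axis on its -y side. The lever swings in the nest's y-z plane about the nest's x direction.
- clamp (a joint): Angle of the air clamp's arm (rad): 0 open, leaning back past upright; about 1.62 its foot meets the proud cap; 1.66 level, the cap home. It follows the lever (2.9 rad per rad) and presses the cap with 3.5 to 5 N at full lever. Its hinge is 95 mm from the nest axis on the nest's +x side, 107 mm high; bracket and cylinder reach from 80 to 150 mm, 60 mm wide, 116 mm high; the open arm stands 215 mm high.
- clamp_foot (a point): Lower face of the clamp's rubber foot (21 mm across), 95 mm out on the arm. Level, it lies over the nest's axis.
- tray: Blue lens tray, 290 (x) x 260 (y) mm, rim 24 mm high, fixed. Origin: centre of its underside; its floor is 4 mm above the bench. The lens unit stands in it among three round lenses. The bench between tray and fixture (x 0.45 to 0.65, y -0.03 to 0.12) is clear.
- rlens1: Round black lens in the tray, 49 mm across, 35 mm tall, not to be disturbed. Origin: centre of its underside.
- rlens2: Round black lens in the tray, 49 mm across, 35 mm tall, not to be disturbed. Origin: centre of its underside.
- rlens3: Round black lens in the tray, 49 mm across, 35 mm tall, not to be disturbed. Origin: centre of its underside.
- rlens4: Round black lens standing on the bench at the back, 49 mm across, 35 mm tall, not to be disturbed. Origin: centre of its underside.
- dispenser: Pink pump bottle with a steel top, 68 mm across, 130 mm tall, at the back. Origin: centre of its underside.
- parts_box: Green box of small screws, 115 x 85 x 32 mm, at the back. Origin: centre of its underside.
- driver: Screwdriver, 160 mm long, lying in front, near the robot. Origin: on its underside, mid-length.
- blower: Black rubber dust blower, 56 mm across, 95 mm tall, standing at the right. Origin: centre of its underside.
Things that resemble listed ones, but are neither listed nor needed, are in the scene too. What is shaped like the lens but yellow is not meant.

How it is judged (in metres and radians):
On the way, in this order (a step that is already met when the one before it is completed fails the run):
1. the lens unit stands glass down in the nest, let go, its cap still proud (horizontal distance between lens and nest below 0.004 m and z of lens in the frame of nest between 0.012 and 0.0175 m and angle between lens's own z axis and vertical above 3.06 rad and value of joint cap below 0.0015 m and contact force between the fingers and lens below 0.05 N), for 0.2 s.
2. the lever is held over towards the nest with the clamp down and the cap home, for 0.8 s (horizontal distance between lens and nest below 0.004 m and z of lens in the frame of nest between 0.012 and 0.0175 m and angle between lens's own z axis and vertical above 3.06 rad and value of joint valve above 0.55 rad and value of joint clamp above 1.57 rad and value of joint cap above 0.0033 m), for 0.8 s.
At the end, for the whole second after the job is handed in: The lens unit stands at rest glass down in the nest (within 4 mm of its axis, within 2.5 mm of fully seated, within 4 degrees of upright), its cap pressed in by at least 3.3 of 4 mm, the valve lever back at centre (within 0.06 rad) and the clamp open (within 0.25 rad of its open rest) (horizontal distance between lens and nest below 0.004 m and z of lens in the frame of nest between 0.012 and 0.0175 m and angle between lens's own z axis and vertical above 3.06 rad and value of joint cap above 0.0033 m and value of joint valve between -0.06 and 0.06 rad and value of joint clamp between -0.25 and 0.25 rad and linear speed of lens below 0.02 m/s); the robot touches nothing.
It fails at once if another thing on the bench is shifted by more than 20 mm (distance of any of rlens1, rlens2, rlens3, rlens4, dispenser, parts_box, driver, blower from where it was at the start of the episode above 0.02 m).
It fails at once if the lens unit is dropped or toppled: it moves faster than 0.45 m/s out of the fingers (contact force between the fingers and lens below 0.05 N and linear speed of lens above 0.45 m/s).
It fails at once if the cap is pushed in by the gripper instead of the clamp (contact force between the fingers and lens above 0.5 N and value of joint cap between 0.0015 and 0.0033 m).
It also fails if it takes over 72 s, if anything falls off the work surface, if the arm or the gripper's body presses on something with over 40 N, if the wrist force passes 120 N, or if a joint passes its speed limit or range.

### The arm

A 6-joint arm with a two-finger parallel gripper is mounted at the origin on the work surface. World frame = base frame: x ahead of the robot, y to its left, z up, the work surface at z = 0. Lengths are in mm, angles in rad, forces in N, time in s.
With the tool pointing down it reaches from about 150 to 775 mm from the base axis. Payload 6.1 kg.
Tool frame: the origin (TCP) lies at the very end of the fingers, on their centre line; the grasp point (between the pads) lies 19 mm behind it (ctrl.tcp_to_grasp is the distance from the TCP to the grasp point, in mm); z points along the fingers, y is the line along which they close (so a half turn about z gives the same grasp; the last joint's range is limited). The gripper opens to 85 mm and grips with 20 to 120 N. Pads are 22 mm wide; open, the fingers measure 114 mm over their backs; the gripper's body (76 mm by 85 mm) begins 54 mm behind the grasp point. The pads swing forward as they close: fully open they stand 13 mm farther back than shut.
Start: joints at [1.208, 0.126, -0.04, 1.405, 0, 1.571], TCP at [186.312, 490.812, 231.295] pointing down, gripper open.
Joint ranges: [-2.72, 2.72], [-0.95, 1.95], [-1.27, 1.35], [-1.78, 2.02], [-1.46, 1.47], [-3.14, 3.14]. Speed limits (rad/s): [2.39, 2.39, 3.01, 3.14, 3.14, 3.14].

### API

Orientations are given as a rotation vector (axis times angle).
In Python, from bench import ctrl gives the robot as it stands.
- The arm moves only by the tool step_arm, never from a script. Its argument "moves" is one flat list of numbers, 7 for each row, row after row: the shift along the world's x, y, z in units of 0.04 m (1.0 is 0.04 m), then the turn, a rotation vector about the world's x, y, z in units of 10 degrees (1.0 is 10 degrees), then the opening in per cent of the stroke, from 0 (shut) to 100 (fully open). A call has 1 to 12 rows; each row shifts and turns the commanded pose from where the row before left it; what a row does not reach is not made up. A row lasts 1/8 s, in which the tool goes at most 62.5 mm and 10.7 degrees, less where a joint would pass 70% of its speed; a pose out of reach is approached as far as the arm can. A call with a number of a shift or a turn outside -1 to 1 is refused whole. A call with a gripper value outside its range is refused whole. The fingers move at their own pace and stop on an object; "grip_force" is the grip in N (left out, the last holds). Time passes only in rows, so rows that do not move let the fingers close. It gives the time, the measured TCP pose, the force, the opening and the grip force at its end, in the units of the state.
- ctrl.state(): the state, without advancing time (a new reading comes with each control period).
- ctrl.capture(name): name is "side" or "top"; returns a dict with "color" (420x560x3 uint8, red, green, blue), "K" (3x3 intrinsics, pixels), "rvec" (rotation vector, rad) and "tvec" (3), from world to camera coordinates, as OpenCV has them. Camera axes: x right, y down, z forward; pixel columns grow to the right and rows downward; lengths in mm; the calibration is good to about 2 mm. A picture is of the moment at which its call begins. There is no depth.
- ctrl.sign_off(): hands the job in; it is judged then, once.
The state is a dict: "t": time; "joint_pos": joint angles; "joint_vel": joint speeds; "joint_efforts": joint torques, N m; "position": TCP position; "tool_rot": TCP orientation; "contact_force": force on the tool from outside, world axes, zero at the start; "moment": the same for the moment, N m; "width": finger opening in mm; "grasp_force": force on a finger pad.
Only numpy, scipy, OpenCV 4.12 (cv2) and the standard library are available. Lean on these libraries where they do the work, as an engineer would, in place of code of your own. Each camera call takes 0.05 s, during which the arm holds its last target. There are 200 camera calls.

## Working session

There is one attempt and no reset: what is moved stays moved. The work goes in short steps, Python scripts to look and compute and a tool call to move; the robot and the scene stay as the last step left them, time stands still between calls to the robot, and variables do not carry over. Pictures are saved under pics/ and viewed, at most 13 in all, crops included, and the job is handed in when it is done.

Besides the shell and the picture viewer there is one more tool, called in YAML: its name, and indented under it one key for each argument. step_arm: Moves the arm, as the interface text tells. Shifts and turns lie within -1 to 1; 1 stands for 0.04 m of shift or 10 degrees of turn. Its arguments: {"type":"object","properties":{"moves":{"type":"array","items":{"type":"number"}},"grip_force":{"type":"number"}},"required":["moves"]}

```bash
mkdir -p pics; ls; cat > h.py <<'E'
import numpy as np, cv2
from bench import ctrl
def cap(n,f):
    c=ctrl.capture(n); cv2.imwrite(f,cv2.cvtColor(c["color"],cv2.COLOR_RGB2BGR)); np.savez(f[:-3]+'npz',**c); return c
def ray(c,px,z):
    R=cv2.Rodrigues(np.array(c["rvec"],float))[0]; t=np.array(c["tvec"],float).ravel(); o=-R.T@t
    d=R.T@np.linalg.inv(c["K"])@np.array([px[0],px[1],1.]); return o+d*(z-o[2])/d[2]
def proj(c,P):
    return cv2.projectPoints(np.array(P,float).reshape(-1,3),np.array(c["rvec"],float),np.array(c["tvec"],float),np.array(c["K"],float),None)[0].reshape(-1,2)
E
python3 - <<'E'
from h import *
for n in("top","side"):
    c=cap(n,f"pics/{n}0.png")
    R=cv2.Rodrigues(np.array(c["rvec"],float))[0]; print(n,-R.T@np.array(c["tvec"]).ravel(),R.round(2).tolist(),c["K"])
print(ctrl.state())
E
```

```text
pics
top [ 329.7503422    11.68322663 1231.16390803] [[-0.03, -1.0, 0.02], [-0.98, 0.02, -0.18], [0.18, -0.03, -0.98]] [[399.27293694   0.         284.54935847]
 [  0.         399.27293694 206.14467286]
 [  0.           0.           1.        ]]
side [ -377.47944039 -1178.4565872   1260.89974889] [[0.77, -0.63, -0.01], [-0.39, -0.46, -0.8], [0.5, 0.62, -0.6]] [[513.60968832   0.         280.99569217]
 [  0.         513.60968832 208.16175966]
 [  0.           0.           1.        ]]
{'t': 0.1, 'joint_pos': array([ 1.20799965e+00,  1.26331518e-01, -4.04969906e-02,  1.40541189e+00,
        3.71920296e-05,  1.57083499e+00]), 'joint_vel': array([-1.14435897e-03, -3.17987173e-04,  3.39544182e-03, -3.61104403e-06,
        1.19020431e-03,  2.29026282e-03]), 'joint_efforts': array([-1.32498430e-03, -4.36903489e+01,  3.53606629e+01,  1.36276029e-02,
       -1.71832930e-04,  2.68029822e-06]), 'position': array([186.17620806, 490.48574911, 230.60472532]), 'tool_rot': array([-5.66765505e-01, -3.08974268e+00,  2.22039008e-03]), 'contact_force': array([0.02173585, 0.2656455 , 0.20700216]), 'moment': array([-0.01089966,  0.0334424 , -0.02062327]), 'grasp_force': 0.0, 'width': 85.46995223759238}
```

View pics/top0.png

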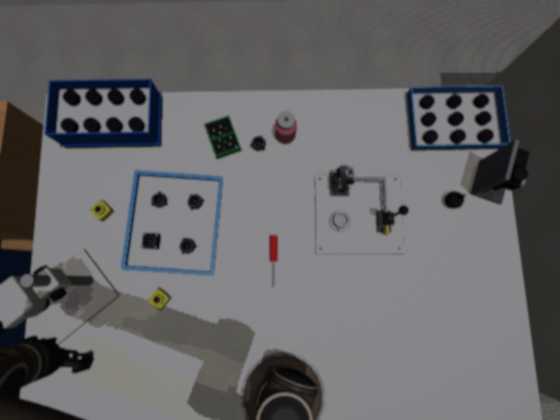

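View pics/side0.png

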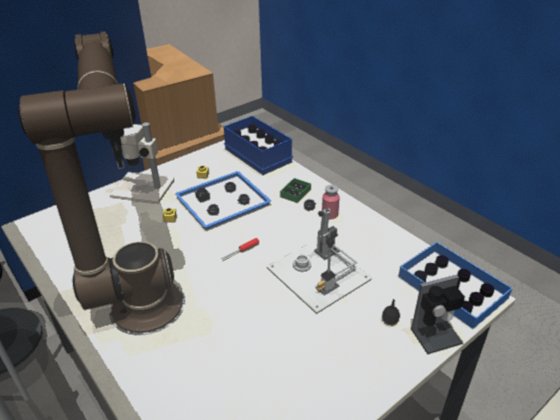

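The top view shows the lens candidates: square black (151,241), round black (159,200), (195,202) and (187,246), and yellow (101,210) and (159,299). I choose the square one at (151,241). The nest is at about (339,220), the clamp at (342,180), the knob at (403,210), and the driver lies at (273,255).

```bash
python3 - <<'E'
from h import *
c=dict(np.load('pics/top0.npz')); s=dict(np.load('pics/side0.npz'))
T=c['color'][...,::-1];S=s['color'][...,::-1]
def crop(I,x,y,w,h,W,H): return cv2.resize(I[y:y+h,x:x+w],(W,H),interpolation=cv2.INTER_CUBIC)
im=np.vstack([np.hstack([crop(T,130,218,50,37,400,296),crop(T,310,160,100,74,400,296)]),
 np.hstack([crop(S,185,180,50,37,400,296),crop(S,270,200,100,74,400,296)])])
cv2.imwrite('pics/c1.png',cv2.convertScaleAbs(im,alpha=1.5))
g=cv2.cvtColor(T,cv2.COLOR_BGR2GRAY)
m=np.zeros_like(g); m[228:254,138:165]=(g[228:254,138:165]<70)
cs,_=cv2.findContours(m,cv2.RETR_EXTERNAL,cv2.CHAIN_APPROX_NONE)
k=max(cs,key=cv2.contourArea); print(cv2.minAreaRect(k),cv2.contourArea(k))
print('lens',ray(c,cv2.minAreaRect(k)[0],34)); 
print('lensbox',[ray(c,p,40).round(1).tolist() for p in cv2.boxPoints(cv2.minAreaRect(k))])
print('nest',ray(c,(339,220.5),45),'knob',ray(c,(403,210),212),'pl',[ray(c,p,12).round(1).tolist() for p in [(315,175),(404,176),(403,253),(315,254)]])
E
```

```text
((150.5, 240.5), (15.0, 17.0), 90.0) 214.5
lens [455.26731772 381.10107116  34.        ]
lensbox [[477.6, 405.1, 40.0], [476.4, 354.9, 40.0], [431.8, 353.6, 40.0], [433.1, 403.4, 40.0]]
nest [ 500.28191202 -183.62030252   45.        ] knob [ 499.89548369 -325.07651138  212.        ] pl [[651.8, -120.6, 12.0], [642.5, -403.3, 12.0], [399.9, -380.3, 12.0], [403.9, -110.4, 12.0]]
```

View pics/c1.png

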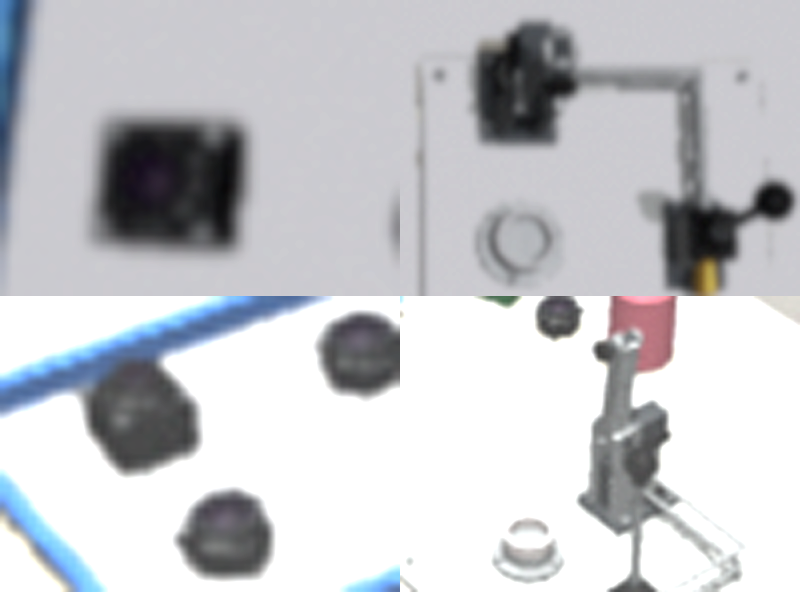

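The crop confirms the choice: a square black body with a purple glass nose, its sides roughly along the image axes. In the top view the nest bore centre is about (339.8,220.3) and the knob (403.8,210). In the side view the nest rim is about (302,259), the knob (330.8,242.3) and the lens nose (202.5,190). Next I triangulate these and check the heights.

```bash
cat >> h.py <<'E'
def tri(c,p,s,q):
    P=[]
    for k in(c,s):
        R=cv2.Rodrigues(np.array(k["rvec"],float))[0]; P.append(np.array(k["K"])@np.c_[R,np.array(k["tvec"],float).ravel()])
    X=cv2.triangulatePoints(P[0],P[1],np.array(p,float).reshape(2,1),np.array(q,float).reshape(2,1)).ravel(); return (X[:3]/X[3]).round(1)
E
python3 - <<'E'
from h import *
c=dict(np.load('pics/top0.npz')); s=dict(np.load('pics/side0.npz'))
for n,p,q in [('nose z52',(149.4,240.2),(202.5,190)),('nest z45',(339.75,220.2),(302,259)),('knob z212',(403.75,210),(330.75,242.2))]:
    X=tri(c,p,s,q); print(n,X,proj(c,X)-p,proj(s,X)-q)
g=cv2.cvtColor(c['color'],cv2.COLOR_RGB2GRAY)
print(g[228:254,138:166])
# predicted housing corners with centre, yaw 0
for ctr in [(455,381),(455,384)]:
    print(ctr,proj(c,[[ctr[0]+a,ctr[1]+b,z] for z in(40,10) for a,b in[(23,23),(23,-23),(-23,-23),(-23,23)]]).round(1).tolist())
E
```

```text
nose z52 [456.8 377.9  50.7] [[ 0.46758877 -0.79889939]] [[-0.40554002  0.01968058]]
nest z45 [ 505.4 -189.    38.2] [[ 0.57858609 -1.08550323]] [[-0.60255965  0.14848242]]
knob z212 [ 501.3 -328.3  210.5] [[ 0.24882901 -0.45893751]] [[-0.23963087  0.07710214]]
[[135 135 136 135 135 135 135 135 135 135 135 135 135 135 135 136 136 135
  135 136 136 136 135 135 136 135 135 136]
 [135 136 135 135 135 136 135 135 135 135 135 135 135 135 136 135 136 135
  136 135 135 135 136 136 135 136 135 136]
 [135 135 135 136 136 135 134 134 135 134 135 134 134 134 135 134 135 134
  135 134 135 135 135 135 135 136 135 136]
 [135 135 135 135 133 130 128 127 128 128 128 128 128 128 128 128 129 129
  130 130 130 132 134 135 135 135 135 136]
 [135 135 135 134 128 118 111 108 106 106 106 106 106 107 107 108 109 111
  115 115 115 121 128 133 135 135 136 135]
 [135 136 135 131 118 100  87  76  70  67  67  67  68  69  71  71  74  82
   93  90  87  95 114 128 134 135 135 136]
 [135 135 135 128 109  86  71  54  37  32  31  33  36  35  35  36  43  63
   80  72  56  64  92 121 134 135 135 135]
 [136 136 134 126 1
[... 1784 characters left out ...]
8 126 126 126 125 125 124
  123 124 125 129 134 135 135 135 136 135]
 [135 135 135 135 136 135 135 134 134 135 135 135 134 134 134 134 134 134
  133 133 135 134 135 136 136 135 135 135]
 [135 135 135 135 135 135 135 136 136 135 135 135 135 136 135 136 136 135
  135 136 135 135 135 135 135 136 135 136]
 [136 135 135 135 135 136 135 135 135 135 136 135 135 135 135 135 135 135
  135 136 135 136 135 135 135 135 136 135]]
(455, 381) [[142.4, 232.9], [158.0, 232.5], [157.5, 248.0], [141.8, 248.4], [145.6, 234.0], [160.8, 233.6], [160.4, 248.7], [145.1, 249.1]]
(455, 384) [[141.4, 232.9], [156.9, 232.5], [156.5, 248.0], [140.8, 248.4], [144.6, 234.0], [159.8, 233.7], [159.4, 248.8], [144.1, 249.2]]
```

The nose comes out at z 50.7 (must be 52) and the knob at 210.5 (212), so both are good. The lens is at about (456,380), yaw about -4°. The nest is at about (501,-186) and I will refine it later from near.

Plan, all turns about world x:
1. Grip across x, tool tilted 35° towards +y.
2. Turn -90° and lay the lens on the clear bench.
3. Regrasp and turn -90° again into the nest.

```bash
cat >> h.py <<'E'
from scipy.spatial.transform import Rotation as Ro
def goal(th,yaw=0):
    # tool y along world x (yawed), tool z tilted th deg from down toward +y
    t=np.radians(th); z=np.array([0,np.sin(t),-np.cos(t)]); y=np.array([1.,0,0]); x=np.cross(y,z)
    return Ro.from_euler('z',yaw,degrees=True)*Ro.from_matrix(np.c_[x,y,z])
def delta(p,th,yaw=0):
    s=ctrl.state(); G=goal(th,yaw); r=(G*Ro.from_rotvec(s['tool_rot']).inv()).as_rotvec(degrees=True)
    d=np.array(p)-s['position']; print('t',round(s['t'],2),'pos',s['position'].round(1),'shift',(d/40).round(3),'rot',(r/10).round(3),'w',round(s['width'],1),'gf',round(s['grasp_force'],1),'F',s['contact_force'].round(1),'q',s['joint_pos'].round(2)); return d,r
def tcp(ctr,th,d=15,yaw=0): return np.array(ctr)+d*goal(th,yaw).as_matrix()[:,2]
E
python3 - <<'E'
from h import *
delta(tcp((456,380,25),35,-85,-4),35,-4)
E
```

```text
t 0.1 pos [186.2 490.5 230.6] shift [ 6.661 -3.978 -3.399] rot [ 3.158  2.01  -7.082] w 85.5 gf 0.0 F [0.  0.3 0.2] q [ 1.21  0.13 -0.04  1.41  0.    1.57]
```

step_arm:
  moves: [0.67,-0.4,0,0.316,0.2,-0.708,100,0.67,-0.4,0,0.316,0.2,-0.708,100,0.67,-0.4,0,0.316,0.2,-0.708,100,0.67,-0.4,0,0.316,0.2,-0.708,100,0.67,-0.4,0,0.316,0.2,-0.708,100,0.67,-0.4,-0.3,0.316,0.2,-0.708,100,0.67,-0.4,-0.3,0.316,0.2,-0.708,100,0.67,-0.4,-0.3,0.316,0.2,-0.708,100,0.67,-0.4,-0.3,0.316,0.2,-0.708,100,0.67,-0.4,-0.3,0.316,0.2,-0.708,100,0,0,0,0,0,0,100,0,0,0,0,0,0,100]
  grip_force: 40

```text
t: 1.6
position: [454.0, 330.9, 171.4]
tool_rot: [-1.945, -1.815, -0.615]
contact_force: [0.0, -0.3, 0.0]
width: 85.1
grasp_force: 0.0
```

```bash
python3 - <<'E'
from h import *
delta(tcp((456,380,25),35,-75,-4),35,-4)
c=cap('top','pics/t1.png'); s=cap('side','pics/s1.png')
A=cv2.resize(c['color'][180:280,100:234,::-1],(540,400),interpolation=cv2.INTER_CUBIC);B=cv2.resize(s['color'][110:250,130:200+60,::-1],(400,430),interpolation=cv2.INTER_CUBIC)
im=np.zeros((430,800,3),np.uint8);im[:400,:400]=A[:,:400];im[:,400:]=B;cv2.imwrite('pics/c2.png',cv2.convertScaleAbs(im,alpha=1.6))
E
```

```text
t 1.6 pos [454.  330.9 171.4] shift [-0.025  0.155 -2.123] rot [ 0.007  0.014 -0.   ] w 85.1 gf 0.0 F [ 0.  -0.3  0. ] q [ 0.35 -0.03 -0.46  0.85  0.55  2.07]
```

View pics/c2.png

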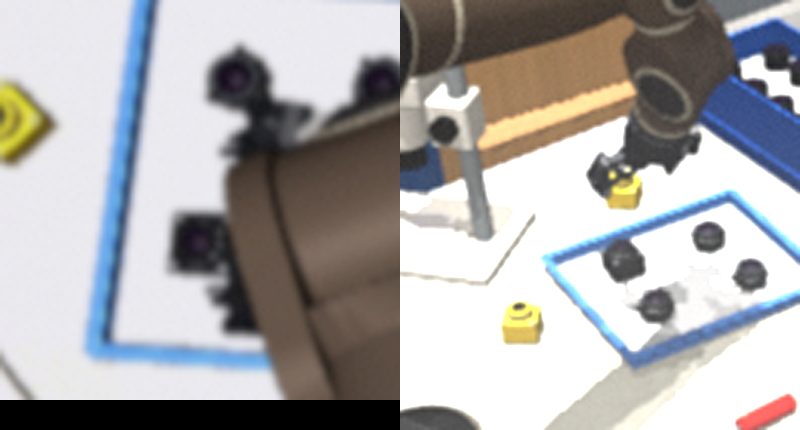

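The fingers straddle the lens in x, and the tray neighbours are clear. In this crop the lens is at (200,240), i.e. top pixel about (150,240). Descending now.

step_arm:
  moves: [0,0.05,-0.7,0,0,0,100,0,0.05,-0.7,0,0,0,100,0,0.05,-0.7,0,0,0,100,0.01,0.26,-0.37,0,0,0,100,0.01,0.26,-0.37,0,0,0,100,0.02,0.26,-0.37,0,0,0,100,0.02,0.26,-0.37,0,0,0,100,0.02,0.25,-0.36,0,0,0,100,0,0,0,0,0,0,100]

```text
t: 2.82
position: [456.3, 389.4, 13.1]
tool_rot: [-1.943, -1.817, -0.613]
contact_force: [-0.2, 0.1, 0.4]
width: 85.7
grasp_force: 0.0
```

```bash
python3 - <<'E'
from h import *
delta(tcp((456,380,25),35,15,-4),35,-4)
E
```

```text
t 2.83 pos [456.3 389.4  13.1] shift [ 0.008 -0.021 -0.01 ] rot [ 0.008  0.009 -0.011] w 85.7 gf 0.0 F [-0.2  0.1  0.4] q [ 0.46  0.15 -0.67  0.42  0.52  2.19]
```

step_arm:
  moves: [0,0,0,0,0,0,60,0,0,0,0,0,0,50,0,0,0,0,0,0,40,0,0,0,0,0,0,30,0,0,0,0,0,0,20,0,0,0,0,0,0,20,0,0,0,0,0,0,20,0,0,0,0,0,0,20]
  grip_force: 40

```text
t: 3.82
position: [457.9, 388.5, 13.8]
tool_rot: [-1.946, -1.815, -0.617]
contact_force: [1.7, 0.3, 1.1]
width: 45.6
grasp_force: 42.3
```

step_arm:
  moves: [0,0,0.2,0,0,0,20,0,0,0.5,0,0,0,20,0,0,0.8,0,0,0,20,0,0,0.8,0,0,0,20,0,0,0.8,0,0,0,20,0.2,-0.4,0,0,0,0,20,0.4,-0.8,0,0,0,0,20,0.4,-0.8,0,0,0,0,20,0.4,-0.8,0,0,0,0,20,0.4,-0.8,0,0,0,0,20,0.3,-0.8,0,0,0,0,20,0.2,-0.4,0,0,0,0,20]

```text
t: 5.32
position: [549.6, 195.0, 137.3]
tool_rot: [-1.948, -1.813, -0.614]
contact_force: [0.8, -0.6, -1.4]
width: 45.4
grasp_force: 42.0
```

```bash
python3 - <<'E'
from h import *
delta(tcp((560,60,73),-55,15,0),-55,0)
E
```

```text
t 5.33 pos [549.6 195.  137.3] shift [ 0.261 -3.681 -1.822] rot [-8.989  0.329  0.32 ] w 45.4 gf 42.0 F [ 0.8 -0.6 -1.4] q [ 0.05  0.17 -0.32  1.    0.6   1.72]
```

step_arm:
  moves: [0.02,-0.3,0,-0.75,0.027,0.027,20,0.02,-0.3,0,-0.75,0.027,0.027,20,0.02,-0.3,0,-0.75,0.027,0.027,20,0.02,-0.3,0,-0.75,0.027,0.027,20,0.02,-0.3,0,-0.75,0.027,0.027,20,0.02,-0.3,0,-0.75,0.027,0.027,20,0.02,-0.3,-0.1,-0.75,0.027,0.027,20,0.02,-0.3,-0.2,-0.75,0.027,0.027,20,0.02,-0.3,-0.3,-0.75,0.027,0.027,20,0.02,-0.3,-0.3,-0.75,0.027,0.027,20,0.02,-0.3,-0.3,-0.75,0.027,0.027,20,0.02,-0.3,-0.3,-0.75,0.027,0.027,20]

```text
t: 6.82
position: [559.2, 53.1, 77.5]
tool_rot: [1.637, 1.644, -0.857]
contact_force: [0.1, -0.1, -1.0]
width: 45.5
grasp_force: 42.0
```

step_arm:
  moves: [0,0,0,0,0,0,20,0,0,0,0,0,0,20]

```text
t: 7.08
position: [559.4, 53.0, 78.2]
tool_rot: [1.641, 1.646, -0.853]
contact_force: [-0.6, -0.3, -1.7]
width: 45.4
grasp_force: 42.0
```

```bash
python3 - <<'E'
from h import *
delta(tcp((560,60,28),-55,15,0),-55,0)
c=cap('top','pics/t2.png'); s=cap('side','pics/s2.png')
im=np.zeros((400,800,3),np.uint8)
for i,k in enumerate((c,s)):
    u,v=proj(k,tcp((560,60,75),-55,0))[0].astype(int); im[:,400*i:400*i+400]=cv2.resize(k['color'][v-50:v+50,u-50:u+50,::-1],(400,400),interpolation=cv2.INTER_CUBIC); print(u,v)
cv2.imwrite('pics/c3.png',cv2.convertScaleAbs(im,alpha=1.6))
E
```

```text
t 7.08 pos [559.4  53.   78.2] shift [ 0.014 -0.132 -1.471] rot [-0.007 -0.002 -0.016] w 45.4 gf 42.0 F [-0.6 -0.3 -1.7] q [ 0.49  0.61 -0.03  1.51 -0.81  2.31]
257 200
269 211
```

View pics/c3.png

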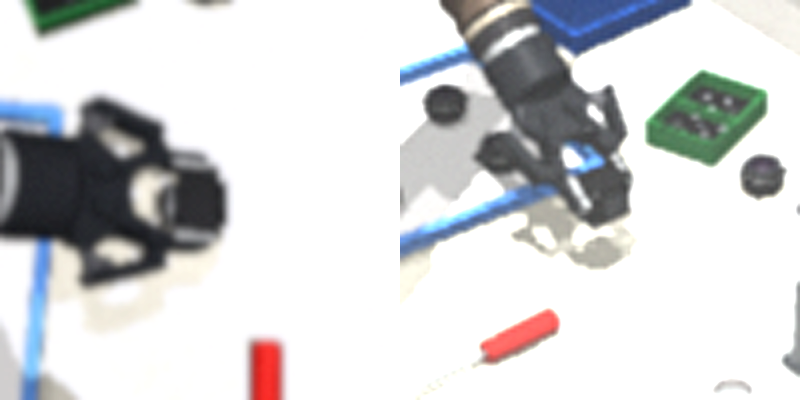

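The lens is held square between the fingers, with clear bench below it. Top crop pixel is about (200,200) and the driver, handle at (265,370), is well away. Lowering it, with the spot moved to y about 40.

step_arm:
  moves: [0,-0.2,-0.3,0,0,0,20,0,-0.2,-0.4,0,0,0,20,0,-0.2,-0.4,0,0,0,20,0,0,-0.3,0,0,0,20,0,0,-0.08,0,0,0,20,0,0,-0.02,0,0,0,20,0,0,0,0,0,0,20,0,0,0,0,0,0,20]

```text
t: 8.18
position: [559.2, 28.1, 19.0]
tool_rot: [1.638, 1.645, -0.856]
contact_force: [-2.8, -2.3, 5.7]
width: 45.7
grasp_force: 42.3
```

step_arm:
  moves: [0,0,-0.025,0,0,0,20,0,0,-0.025,0,0,0,20,0,0,0,0,0,0,20]

```text
t: 8.55
position: [559.3, 28.1, 19.0]
tool_rot: [1.635, 1.644, -0.856]
contact_force: [-6.7, -0.3, 16.9]
width: 45.6
grasp_force: 43.5
```

step_arm:
  moves: [0,0,0.03,0,0,0,20,0,0,0,0,0,0,20]

```text
t: 8.8
position: [559.4, 28.2, 19.0]
tool_rot: [1.637, 1.644, -0.856]
contact_force: [-4.2, -1.2, 10.0]
width: 45.6
grasp_force: 42.7
```

step_arm:
  moves: [0,0,0,0,0,0,55,0,0,0,0,0,0,57,0,0,0,0,0,0,60,0,0,0,0,0,0,80,0,0,0,0,0,0,100,0,0,0,0,0,0,100]

```text
t: 9.55
position: [559.1, 28.4, 16.8]
tool_rot: [1.639, 1.645, -0.856]
contact_force: [0.1, 0.8, -0.2]
width: 85.3
grasp_force: 0.0
```

step_arm:
  moves: [0,0.41,0.29,0,0,0,100,0,0.41,0.29,0,0,0,100,0,0.41,0.29,0,0,0,100,0,0.41,0.29,0,0,0,100,0,0.4,0.5,0,0,0,100,0,0.4,0.7,0,0,0,100,0,0,0.8,0,0,0,100,0,0,0.8,0,0,0,100,0,0,0,0,0,0,100]

```text
t: 10.68
position: [559.8, 126.4, 177.5]
tool_rot: [1.641, 1.644, -0.851]
contact_force: [0.2, 0.1, -0.6]
width: 85.3
grasp_force: 0.0
```

```bash
python3 - <<'E'
from h import *
c=cap('top','pics/t3.png'); s=cap('side','pics/s3.png')
im=np.zeros((400,800,3),np.uint8)
for i,k in enumerate((c,s)):
    u,v=proj(k,(560,40,23))[0].astype(int); im[:,400*i:400*i+400]=cv2.resize(k['color'][v-25:v+25,u-25:u+25,::-1],(400,400),interpolation=cv2.INTER_CUBIC); print(u,v)
cv2.imwrite('pics/c4.png',cv2.convertScaleAbs(im,alpha=1.6))
g=cv2.cvtColor(c['color'],cv2.COLOR_RGB2GRAY); u,v=proj(c,(560,40,23))[0].astype(int)
m=np.zeros_like(g); m[v-15:v+16,u-22:u+23]=g[v-15:v+16,u-22:u+23]<75
k=max(cv2.findContours(m,0,1)[0],key=cv2.contourArea); print(cv2.boundingRect(k),cv2.minAreaRect(k),[ray(c,p,46).round(1) for p in cv2.boxPoints(cv2.minAreaRect(k))])
delta(tcp((560,40,23),35,-85),35)
E
```

```text
264 204
272 224
(257, 197, 15, 16) ((264.0, 204.5), (15.0, 14.0), 90.0) [array([577.9,  61.8,  46. ]), array([577. ,  19.4,  46. ]), array([530.9,  20.4,  46. ]), array([531.9,  62.5,  46. ])]
t 10.78 pos [559.1 126.1 174.9] shift [ 0.022 -3.371 -2.058] rot [ 9.005e+00  8.000e-03 -1.600e-02] w 85.3 gf 0.0 F [-0.3 -0.1 -0.3] q [ 0.58  0.64  0.22  1.82 -0.75  2.42]
```

View pics/c4.png

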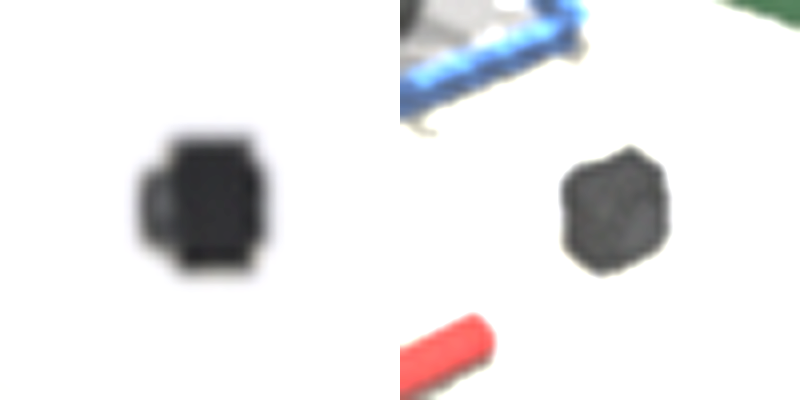

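The lens lies flat: nose at the left (140,205), pointing +y, and cap at the right (265,205). The housing centre is at about (559,38). Turning the tool back +90° to regrasp.

step_arm:
  moves: [0,-0.28,0,0.75,0,0,100,0,-0.28,0,0.75,0,0,100,0,-0.28,0,0.75,0,0,100,0,-0.28,0,0.75,0,0,100,0,-0.28,0,0.75,0,0,100,0,-0.28,0,0.75,0,0,100,0,-0.28,0,0.75,0,0,100,0,-0.28,0,0.75,0,0,100,0,-0.28,-0.3,0.75,0,0,100,0,-0.28,-0.5,0.75,0,0,100,0,-0.28,-0.5,0.75,0,0,100,0,-0.28,-0.5,0.75,0,0,100]

```text
t: 12.28
position: [558.6, -8.9, 102.0]
tool_rot: [-1.87, -1.873, -0.596]
contact_force: [-0.5, 0.3, -0.1]
width: 85.8
grasp_force: 0.0
```

```bash
python3 - <<'E'
from h import *
delta(tcp((559,38,23),35,14),35)
E
```

```text
t 12.28 pos [558.6  -8.9 102. ] shift [ 0.009  1.373 -2.261] rot [-0.017  0.016 -0.003] w 85.8 gf 0.0 F [-0.5  0.3 -0.1] q [-0.31  0.36 -0.16  1.27  0.58  1.2 ]
```

step_arm:
  moves: [0,0.1,-0.4,0,0,0,100,0,0.25,-0.4,0,0,0,100,0,0.26,-0.37,0,0,0,100,0,0.26,-0.37,0,0,0,100,0,0.26,-0.37,0,0,0,100,0,0.24,-0.33,0,0,0,100,0,0,0,0,0,0,100,0,0,0,0,0,0,60,0,0,0,0,0,0,40,0,0,0,0,0,0,30,0,0,0,0,0,0,20,0,0,0,0,0,0,20]

```text
t: 13.78
position: [559.6, 46.1, 14.3]
tool_rot: [-1.873, -1.877, -0.593]
contact_force: [-0.5, -2.7, 4.7]
width: 45.5
grasp_force: 41.5
```

step_arm:
  moves: [0,0,0,0,0,0,20,0,0,0,0,0,0,20]

```text
t: 14.02
position: [559.6, 46.2, 14.2]
tool_rot: [-1.872, -1.877, -0.593]
contact_force: [0.1, -3.5, 5.6]
width: 45.4
grasp_force: 41.6
```

step_arm:
  moves: [0,0,0.2,0,0,0,20,0,0,0.5,0,0,0,20,0,0,0.8,0,0,0,20,0,0,0.8,0,0,0,20,0,0,0.8,0,0,0,20,0,0,0.3,0,0,0,20]

```text
t: 14.78
position: [559.5, 46.5, 151.4]
tool_rot: [-1.872, -1.878, -0.593]
contact_force: [0.4, 0.7, -1.8]
width: 45.7
grasp_force: 41.1
```

```bash
python3 - <<'E'
from h import *
im=np.zeros((400,800,3),np.uint8)
for i,f in enumerate(('top0','side0')):
    k=dict(np.load(f'pics/{f}.npz')); u,v=proj(k,(501,-186,45))[0].round().astype(int); print(f,u,v)
    A=cv2.resize(k['color'][v-12:v+13,u-12:u+13,::-1],(400,400),interpolation=cv2.INTER_CUBIC)
    A=cv2.normalize(A,None,0,255,cv2.NORM_MINMAX)
    # predicted rim & bore circles
    th=np.linspace(0,2*np.pi,60)
    for r,col in((23,(0,0,255)),(18.5,(0,255,0))):
        P=proj(k,np.c_[501+r*np.cos(th),-186+r*np.sin(th),np.full(60,45.)]); Q=((P-[u-12,v-12]+.5)*16).astype(np.int32)
        cv2.polylines(A,[Q],True,col,1)
    im[:,400*i:400*i+400]=A
cv2.imwrite('pics/c5.png',im)
delta(tcp((501,-186,110),-55,12),-55)
E
```

```text
top0 340 220
side0 300 258
t 14.78 pos [559.5  46.5 151.4] shift [-1.464 -6.057 -1.206] rot [-8.989  0.014 -0.029] w 45.7 gf 41.1 F [ 0.4  0.7 -1.8] q [-0.22  0.28 -0.14  1.29  0.59  1.31]
```

View pics/c5.png

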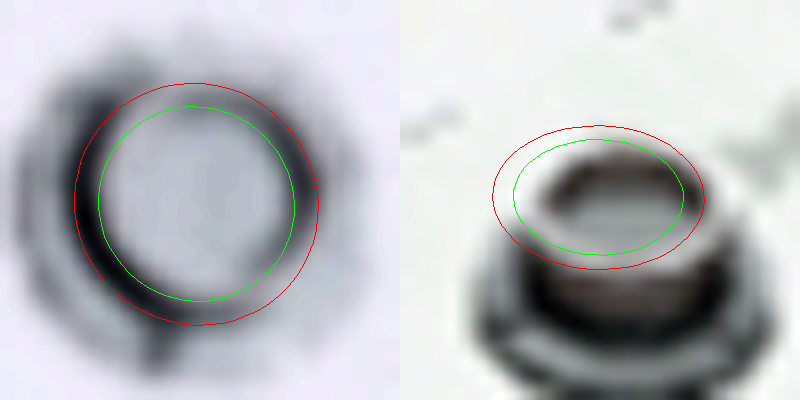

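The top overlay shows the dark left and bottom arc is the post's outer wall, so the rim really sits up and right: centre about crop (228,178). In the side crop the bore centre is about (622,197). Re-triangulating and comparing with the knob and pivot.

```bash
python3 - <<'E'
from h import *
c=dict(np.load('pics/top0.npz')); s=dict(np.load('pics/side0.npz'))
p=(341.75,218.6);q=(301.4,257.8)
print(tri(c,p,s,q),ray(c,p,45),ray(s,q,45))
im=np.zeros((480,800,3),np.uint8)
n=(505,-191)
for i,(k,o) in enumerate(((c,0),(s,0))):
    u,v=proj(k,(n[0],n[1],45))[0].round().astype(int)
    A=cv2.resize(k['color'][v-15:v+15,u-12:u+13,::-1],(400,480),interpolation=cv2.INTER_CUBIC)
    th=np.linspace(0,2*np.pi,60)
    for r,z,col in((23,45,(0,0,255)),(18.5,45,(0,255,0)),(18.5,31,(0,200,200)),(33,20,(255,0,0))):
        P=proj(k,np.c_[n[0]+r*np.cos(th),n[1]+r*np.sin(th),np.full(60,z)]); Q=((P-[u-12,v-15]+.5)*16).astype(np.int32)
        cv2.polylines(A,[Q],True,col,1)
    im[:,400*i:400*i+400]=A
cv2.imwrite('pics/c6.png',im)
E
```

```text
[ 504.4 -191.2   47. ] [ 505.86187728 -192.23682788   45.        ] [ 505.02200159 -189.30656667   45.        ]
```

View pics/c6.png

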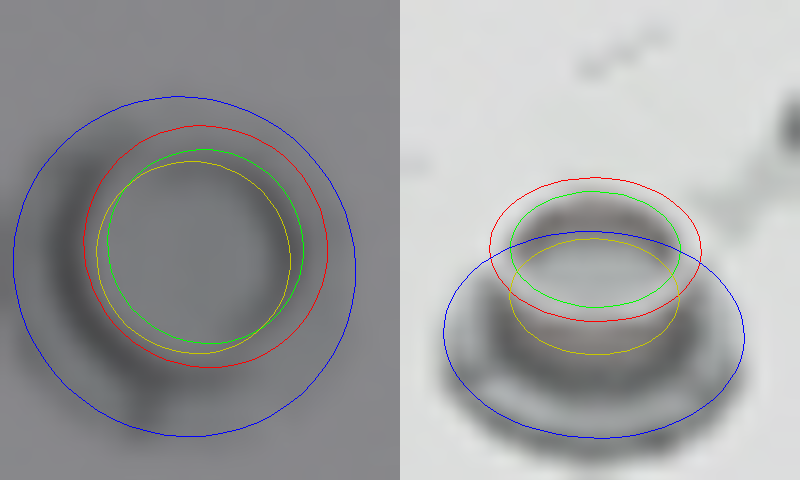

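The circles at (505,-191) fit the rim, bore and flange in both views, and the knob at about 137 mm along -y agrees with the 135 given. Carrying the lens over and turning it.

step_arm:
  moves: [-0.34,-0.2,0.2,-0.75,0,0,20,-0.34,-0.4,0.2,-0.75,0,0,20,-0.34,-0.5,0,-0.75,0,0,20,-0.34,-0.5,0,-0.75,0,0,20,0,-0.55,0,-0.75,0,0,20,0,-0.6,0,-0.75,0,0,20,0,-0.6,0,-0.75,0,0,20,0,-0.6,0,-0.75,0,0,20,0,-0.6,0,-0.75,0,0,20,0,-0.6,0,-0.75,0,0,20,0,-0.5,0,-0.75,0,0,20,0,-0.5,0,-0.75,0,0,20]

```text
t: 16.27
position: [504.3, -199.7, 164.8]
tool_rot: [1.637, 1.644, -0.859]
contact_force: [-0.4, 0.1, -2.1]
width: 45.5
grasp_force: 41.2
```

step_arm:
  moves: [0,0,-0.4,0,0,0,20,0,0,-0.6,0,0,0,20,0,0,-0.3,0,0,0,20,0,0,0,0,0,0,20,0,0,0,0,0,0,20]

```text
t: 16.9
position: [505.1, -199.6, 114.4]
tool_rot: [1.64, 1.645, -0.855]
contact_force: [0.2, -0.4, -1.1]
width: 45.5
grasp_force: 41.2
```

```bash
python3 - <<'E'
from h import *
d,r=delta((505,-199.8,91.8),-55)
p=ctrl.state()['position']; n=p+[0,8.8,8.2]
c=cap('top','pics/t4.png'); s=cap('side','pics/s4.png')
im=np.zeros((400,800,3),np.uint8)
for i,k in enumerate((c,s)):
    u,v=proj(k,n)[0].round().astype(int); print(u,v)
    A=cv2.resize(k['color'][v-25:v+25,u-25:u+25,::-1],(400,400),interpolation=cv2.INTER_CUBIC)
    A=cv2.convertScaleAbs(A,alpha=1.8)
    def poly(P,col): cv2.polylines(A,[((proj(k,P)-[u-25,v-25]+.5)*8).astype(np.int32)],True,col,1)
    th=np.linspace(0,2*np.pi,60)
    for z,col in((15,(0,0,255)),(-15,(0,255,0))): poly([n+[a,b,z] for a,b in[(23,23),(23,-23),(-23,-23),(-23,23)]],col)
    poly([n+[17*np.cos(t),17*np.sin(t),21] for t in th],(255,255,0))
    poly([n+[16*np.cos(t),16*np.sin(t),-27] for t in th],(255,0,255))
    im[:,400*i:400*i+400]=A
cv2.imwrite('pics/c7.png',im)
E
```

```text
t 16.9 pos [ 505.1 -199.6  114.4] shift [-0.003 -0.006 -0.564] rot [ 0.005 -0.001 -0.015] w 45.5 gf 41.2 F [ 0.2 -0.4 -1.1] q [ 0.08  0.24 -0.46  0.99 -0.96  1.71]
346 215
302 241
```

View pics/c7.png

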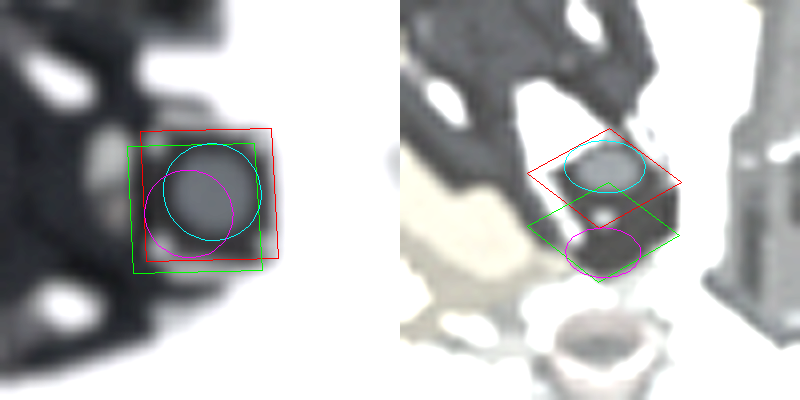

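The predicted outline matches the held lens in both views: cap circle at (212,192) top and (605,168) side, upright, with the bore below it. Lowering in small steps.

step_arm:
  moves: [0,0,-0.3,0,0,0,20,0,0,-0.4,0,0,0,20,0,0,-0.3,0,0,0,20,0,0,-0.2,0,0,0,20,0,0,-0.1,0,0,0,20,0,0,-0.05,0,0,0,20,0,0,-0.05,0,0,0,20,0,0,0,0,0,0,20]

```text
t: 18.0
position: [504.8, -199.6, 57.8]
tool_rot: [1.64, 1.645, -0.856]
contact_force: [-0.8, -0.8, -1.0]
width: 45.2
grasp_force: 41.2
```

step_arm:
  moves: [0,0,-0.04,0,0,0,20,0,0,-0.04,0,0,0,20,0,0,-0.04,0,0,0,20,0,0,0,0,0,0,20]

```text
t: 18.5
position: [504.7, -199.6, 52.9]
tool_rot: [1.639, 1.645, -0.856]
contact_force: [-0.7, -0.6, -1.2]
width: 45.6
grasp_force: 41.4
```

step_arm:
  moves: [0,0,-0.02,0,0,0,20,0,0,-0.02,0,0,0,20,0,0,0,0,0,0,20]

```text
t: 18.88
position: [505.0, -199.9, 52.8]
tool_rot: [1.637, 1.643, -0.857]
contact_force: [-3.2, 3.1, 8.1]
width: 45.3
grasp_force: 42.4
```

step_arm:
  moves: [0,0,0.015,0,0,0,20,0,0,0,0,0,0,54,0,0,0,0,0,0,57,0,0,0,0,0,0,60,0,0,0,0,0,0,80,0,0,0,0,0,0,100,0,0,0,0,0,0,100,0,0.2,0.14,0,0,0,100,0,0.4,0.28,0,0,0,100,0,0.5,0.35,0,0,0,100,0,0.5,0.35,0,0,0,100,0,0.5,0.35,0,0,0,100]

```text
t: 20.38
position: [504.8, -114.5, 111.7]
tool_rot: [1.639, 1.645, -0.856]
contact_force: [0.7, 0.2, -0.9]
width: 85.6
grasp_force: 0.0
```

step_arm:
  moves: [0,0.2,0.9,0,0,0,100,0,0.2,0.9,0,0,0,100,0,0,0.9,0,0,0,100,0,0,0.9,0,0,0,100,0,0,0,0,0,0,100]

```text
t: 21.0
position: [505.6, -99.0, 257.7]
tool_rot: [1.641, 1.643, -0.85]
contact_force: [0.3, -0.4, -0.6]
width: 85.4
grasp_force: 0.0
```

```bash
python3 - <<'E'
from h import *
c=cap('top','pics/t5.png'); s=cap('side','pics/s5.png')
im=np.zeros((400,800,3),np.uint8)
n=np.array([505,-191,60.])
for i,k in enumerate((c,s)):
    u,v=proj(k,n)[0].round().astype(int)
    A=cv2.resize(k['color'][v-25:v+25,u-25:u+25,::-1],(400,400),interpolation=cv2.INTER_CUBIC)
    A=cv2.convertScaleAbs(A,alpha=1.6)
    def poly(P,col): cv2.polylines(A,[((proj(k,P)-[u-25,v-25]+.5)*8).astype(np.int32)],True,col,1)
    th=np.linspace(0,2*np.pi,60)
    for z,col in((15,(0,0,255)),(-15,(0,255,0))): poly([n+[a,b,z] for a,b in[(23,23),(23,-23),(-23,-23),(-23,23)]],col)
    poly([n+[17*np.cos(t),17*np.sin(t),21] for t in th],(255,255,0))
    im[:,400*i:400*i+400]=A
cv2.imwrite('pics/c8.png',im)
delta((503,-385,300),0)
E
```

```text
t 21.1 pos [504.8 -99.2 254.8] shift [-0.044 -7.145  1.13 ] rot [ 5.505  0.006 -0.017] w 85.4 gf 0.0 F [ 0.5  0.5 -1.1] q [ 0.28  0.25 -0.14  1.55 -0.91  2.03]
```

View pics/c8.png

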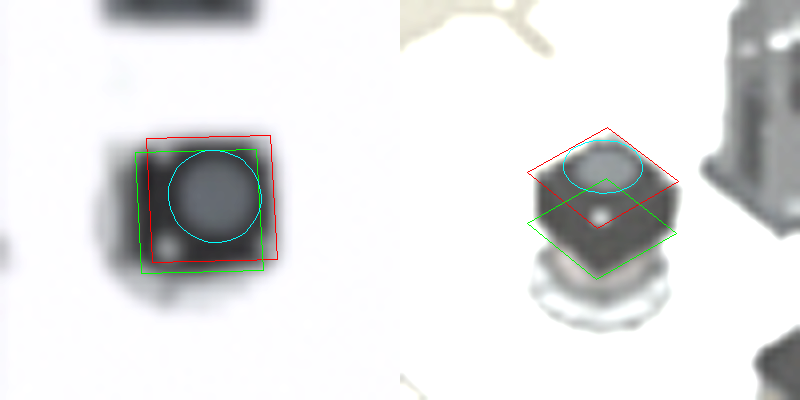

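The lens is seated upright in the post: its cap lies on the predicted circle at (212,195) top and (603,167) side, still proud. Now I shut the fingers and go over behind the knob.

step_arm:
  moves: [0,0,0.6,0.5,0,0,50,0,0,0.6,0.5,0,0,0,0,-0.7,0.1,0.5,0,0,0,0,-0.8,0,0.5,0,0,0,0,-0.8,0,0.5,0,0,0,0,-0.8,0,0.5,0,0,0,0,-0.8,0,0.5,0,0,0,0,-0.8,0,0.5,0,0,0,0,-0.8,0,0.5,0,0,0,0,-0.8,0,0.5,0,0,0,0,-0.8,0,0.5,0,0,0,0,-0.3,0,0,0,0,0]

```text
t: 22.6
position: [504.0, -398.2, 303.3]
tool_rot: [-2.22, -2.218, 0.001]
contact_force: [0.2, 0.0, -0.2]
width: -0.1
grasp_force: 0.0
```

```bash
python3 - <<'E'
from h import *
delta((504,-375,206),0)
E
```

```text
t 22.6 pos [ 504.  -398.2  303.3] shift [-0.     0.581 -2.432] rot [-0.011 -0.016  0.006] w -0.1 gf 0.0 F [ 0.2  0.  -0.2] q [-0.67  0.38  0.45  1.64 -0.    0.9 ]
```

step_arm:
  moves: [0,0,-0.6,0,0,0,0,0,0,-0.7,0,0,0,0,0,0,-0.7,0,0,0,0,0,0,-0.4,0,0,0,0,0,0.3,0,0,0,0,0,0,0.3,0,0,0,0,0,0,0.2,0,0,0,0,0,0,0.1,0,0,0,0,0,0,0.1,0,0,0,0,0,0,0.1,0,0,0,0,0,0,0,0,0,0,0,0]

```text
t: 23.98
position: [504.7, -351.5, 210.7]
tool_rot: [2.217, 2.223, 0.0]
contact_force: [0.5, -0.1, 0.2]
width: 0.0
grasp_force: 0.0
```

step_arm:
  moves: [0,0.2,-0.1,0,0,0,0,0,0.2,-0.04,0,0,0,0,0,0.2,-0.05,0,0,0,0,0,0.2,-0.06,0,0,0,0,0,0.2,-0.07,0,0,0,0,0,0,0,0,0,0,0]

```text
t: 24.72
position: [504.7, -310.9, 197.7]
tool_rot: [2.216, 2.224, 0.0]
contact_force: [-0.1, -3.0, 0.9]
width: -0.0
grasp_force: 0.8
```

step_arm:
  moves: [0,0.2,-0.08,0,0,0,0,0,0.2,-0.09,0,0,0,0,0,0.2,-0.11,0,0,0,0,0,0.15,-0.1,0,0,0,0,0,0,0,0,0,0,0]

```text
t: 25.35
position: [504.6, -281.1, 182.3]
tool_rot: [2.217, 2.224, -0.0]
contact_force: [-0.4, -4.5, 2.3]
width: 0.2
grasp_force: 1.7
```

```bash
python3 - <<'E'
from h import *
delta((504,-270,178),0)
c=cap('top','pics/t6.png'); s=cap('side','pics/s6.png')
im=np.zeros((400,800,3),np.uint8)
for i,k in enumerate((c,s)):
    u,v=proj(k,(505,-230,120))[0].astype(int); im[:,400*i:400*i+400]=cv2.resize(k['color'][v-50:v+50,u-50:u+50,::-1],(400,400),interpolation=cv2.INTER_CUBIC); print(u,v)
cv2.imwrite('pics/c9.png',cv2.convertScaleAbs(im,alpha=1.6))
E
```

```text
t 25.35 pos [ 504.6 -281.1  182.3] shift [-0.015  0.277 -0.107] rot [ 0.006  0.006 -0.019] w 0.2 gf 1.7 F [-0.4 -4.5  2.3] q [-0.51  0.23 -0.02  1.32 -0.    1.06]
359 214
309 247
```

View pics/c9.png

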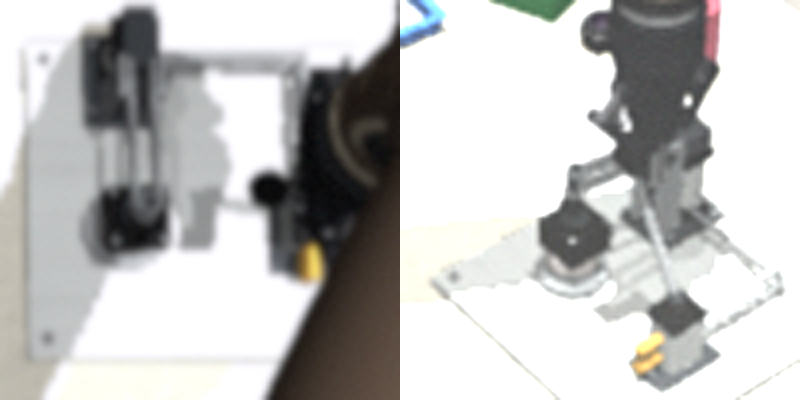

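The clamp arm is swinging down over the lens, with its foot at about (145,200) in the top crop. The knob at (268,188) sits properly against the fingers. Pushing on, watching the force.

step_arm:
  moves: [0,0.1,-0.06,0,0,0,0,0,0.1,-0.06,0,0,0,0,0,0.05,-0.03,0,0,0,0,0,0,0,0,0,0,0]

```text
t: 25.95
position: [505.0, -276.2, 179.2]
tool_rot: [2.213, 2.214, -0.01]
contact_force: [-3.8, -19.0, 8.6]
width: -0.0
grasp_force: 9.0
```

step_arm:
  moves: [0,0,0,0,0,0,0,0,0,0,0,0,0,0,0,0,0,0,0,0,0,0,0,0,0,0,0,0,0,0,0,0,0,0,0,0,0,0,0,0,0,0,0,0,0,0,0,0,0,0,0,0,0,0,0,0,0,0,0,0,0,0,0,0,0,0,0,0,0,0,0,0,0,0,0,0,0,0,0,0,0,0,0,0]

```text
t: 27.45
position: [504.9, -276.0, 179.0]
tool_rot: [2.214, 2.214, -0.009]
contact_force: [-3.1, -16.7, 8.9]
width: -0.3
grasp_force: 8.7
```

step_arm:
  moves: [0,0,0,0,0,0,0,0,0,0,0,0,0,0,0,0,0,0,0,0,0,0,0,0,0,0,0,0,0,0,0,0,0,0,0,0,0,0,0,0,0,0,0,0,0,0,0,0,0,0,0,0,0,0,0,0,0,0,0,0,0,0,0,0,0,0,0,0,0,0,0,0,0,0,0,0,0,0,0,0,0,0,0,0]

```text
t: 28.95
position: [505.0, -276.0, 179.0]
tool_rot: [2.214, 2.214, -0.009]
contact_force: [-4.0, -17.2, 10.7]
width: 0.0
grasp_force: 8.7
```

```bash
python3 - <<'E'
from h import *
delta((504,-270,178),0)
c=cap('top','pics/t7.png')
g=cv2.cvtColor(c['color'],cv2.COLOR_RGB2GRAY); m=np.zeros_like(g); m[203:219,366:384]=g[203:219,366:384]<45
for k in cv2.findContours(m,0,1)[0]:
    if cv2.contourArea(k)>10: (u,v),r=cv2.minEnclosingCircle(k); X=ray(c,(u,v),186); print(u,v,r,X)
E
```

```text
t 28.95 pos [ 505. -276.  179.] shift [-0.024  0.151 -0.025] rot [ 0.065  0.02  -0.   ] w 0.0 gf 8.7 F [ -4.  -17.2  10.7] q [-0.5   0.22 -0.04  1.3  -0.01  1.07]
378.5769348144531 210.5 8.707195281982422 [ 504.4222156  -267.86786478  186.        ]
```

Unclear whether the lever is at its stop, so I push a little more and watch whether it yields.

step_arm:
  moves: [0,0.08,-0.03,0,0,0,0,0,0.05,-0.03,0,0,0,0,0,0,0,0,0,0,0,0,0,0,0,0,0,0]

```text
t: 29.5
position: [505.1, -275.7, 179.0]
tool_rot: [2.211, 2.205, -0.019]
contact_force: [-7.7, -31.4, 16.9]
width: 0.0
grasp_force: 16.3
```

```bash
python3 - <<'E'
from h import *
delta((504,-270,178),0)
c=cap('top','pics/t8.png'); s=cap('side','pics/s8.png')
im=np.zeros((400,800,3),np.uint8)
for i,(k,P) in enumerate(((c,(505,-250,186)),(s,(505,-215,110)))):
    u,v=proj(k,P)[0].astype(int); im[:,400*i:400*i+400]=cv2.resize(k['color'][v-25:v+25,u-25:u+25,::-1],(400,400),interpolation=cv2.INTER_CUBIC); print(u-25,v-25)
cv2.imwrite('pics/c10.png',cv2.convertScaleAbs(im,alpha=1.8))
E
```

```text
t 29.5 pos [ 505.1 -275.7  179. ] shift [-0.027  0.142 -0.024] rot [0.129 0.028 0.015] w 0.0 gf 16.3 F [ -7.7 -31.4  16.9] q [-0.49  0.21 -0.05  1.29 -0.02  1.08]
346 185
281 222
```

View pics/c10.png

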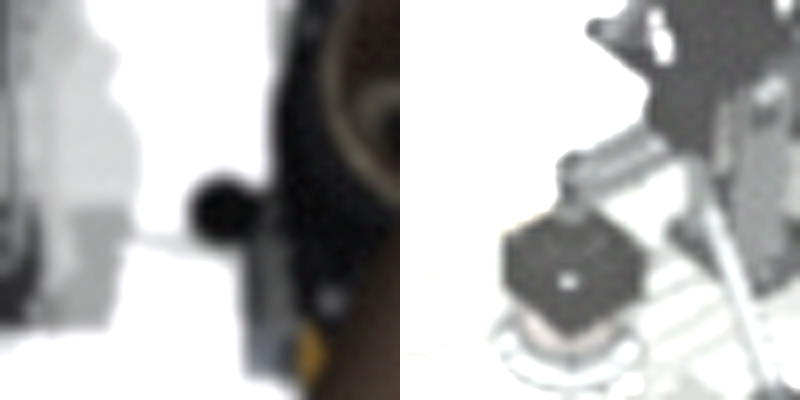

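The arm stays put under 31 N, so it is against something hard. I check the lever angle from the rod in the side view: crop points (705,170) and (765,370), cast onto the plane x=504.

```bash
python3 - <<'E'
from h import *
s=dict(np.load('pics/s8.npz'));c=dict(np.load('pics/t8.npz'))
def rx(k,px,x):
    A=ray(k,px,0);B=ray(k,px,100); return A+(B-A)*(x-A[0])/(B[0]-A[0])
A,B=rx(s,(318.6,242.7),504),rx(s,(326.1,267.7),504); d=A-B; print(A,B,np.arctan2(d[1],d[2]))
g=cv2.cvtColor(s['color'],cv2.COLOR_RGB2GRAY)
# rod centre per row: brightest run near expected line
P=[]
for v in range(246,268):
    u0=318.6+(v-242.7)*.3; r=g[v,int(u0)-6:int(u0)+8].astype(int); print(v,int(u0)-6,r)
for th in(.55,.6,.65):
    K=(504,-326+135*np.sin(th),77+135*np.cos(th)); print(th,proj(c,K)[0].round(1),proj(s,K)[0].round(1))
for nm in('pics/s0x',): pass
print(proj(c,(504,-326,212)),proj(s,(504,-326,77)))
delta((504,-270,178),0)
E
```

```text
[ 504.         -272.57922663  170.26230217] [ 504.         -312.95807174   88.84723887] 0.4604126594335196
246 313 [152 152 152 134 103  95  95  79  58  78  91  89  87  90]
247 313 [152 152 149 128 100  94 106  93  63  73  87  89  92  90]
248 314 [143 131 114  90  97 121 120  83  76  89  89  89  89  90]
249 314 [120  93  89  90 101 124 136 106  80  89  89  88  89  89]
250 314 [ 98  68  72  85  90 112 133 111  81  89  89  90  89  90]
251 315 [ 65  66  75  78  99 128 123  98  88  89  89  91  90  85]
252 315 [ 83  65  61  62  84 120 137 118  91  88  88  91  92  88]
253 315 [110  87  69  65  70 106 139 131  97  87  88  88  89  84]
254 315 [132 125  99  73  65  95 135 140 112  90  86  82  75  70]
255 316 [150 132 104  78  84 124 147 124  87  82  87  76  67  65]
256 316 [142 133 122 107  88 110 143 132  95  80  87  77  67  72]
257 316 [128 132 132 131 121 117 135 143 112  72  70  73  72  94]
258 317 [148 151 150 146 127 128 145 121  76  71  90 104 119 131]
259 317 [148 145 145 139 128 124 141 132 108 106 121 132 132 133]
260 317 [147 138 134 135 137 131 136 146 139 133 135 135 134 133]
261 318 [134 135 140 144 135 130 144 134 127 136 140 138 138 140]
262 318 [138 145 148 146 132 124 139 143 137 145 148 144 145 150]
263 318 [145 149 145 138 132 125 134 147 142 142 150 149 151 150]
264 318 [145 141 135 135 137 128 128 144 136 136 149 149 149 150]
265 319 [134 138 141 146 138 125 139 146 146 151 150 151 170 186]
266 319 [141 145 150 151 150 135 132 149 146 145 149 156 202 230]
267 319 [152 153 152 151 151 134 125 143 141 139 151 177 217 231]
0.55 [374.5 210.4] [315.2 234.9]
0.6 [372.1 210.7] [314.  234.9]
0.65 [369.7 211. ] [312.9 235. ]
[[403.2232698  208.44376853]] [[328.67732594 272.45453177]]
t 29.6 pos [ 505.1 -275.7  178.9] shift [-0.027  0.142 -0.024] rot [0.128 0.028 0.015] w -0.1 gf 16.3 F [ -7.  -31.6  17.3] q [-0.49  0.21 -0.05  1.29 -0.02  1.08]
```

The lever reads about 0.57 from both views, yet it resists about 35 N along its tangent. I back off in small steps to see the force against position.

step_arm:
  moves: [0,-0.13,0.06,0,0,0,0,0,-0.05,0.02,0,0,0,0,0,0,0,0,0,0,0]

```text
t: 29.98
position: [504.9, -276.2, 178.9]
tool_rot: [2.216, 2.217, -0.004]
contact_force: [-2.3, -10.4, 7.6]
width: -0.0
grasp_force: 5.5
```

step_arm:
  moves: [0,-0.05,0.02,0,0,0,0,0,0,0,0,0,0,0]

```text
t: 30.22
position: [504.8, -276.4, 178.7]
tool_rot: [2.217, 2.221, -0.001]
contact_force: [-1.0, -6.1, 4.9]
width: -0.1
grasp_force: 3.1
```

step_arm:
  moves: [0,-0.05,0.02,0,0,0,0,0,0,0,0,0,0,0]

```text
t: 30.48
position: [504.7, -277.5, 179.0]
tool_rot: [2.217, 2.223, 0.001]
contact_force: [0.1, -3.5, 2.2]
width: -0.2
grasp_force: 1.6
```

step_arm:
  moves: [0,-0.05,0.02,0,0,0,0,0,0,0,0,0,0,0]

```text
t: 30.72
position: [504.7, -279.6, 179.8]
tool_rot: [2.217, 2.223, 0.0]
contact_force: [-0.2, -2.7, 2.5]
width: 0.3
grasp_force: 1.6
```

The force jumps from 4 N to a hard wall within about 1 mm, which is not the gradual rise described. I push lightly again and locate the contact from force and moment.

step_arm:
  moves: [0,0.1,-0.04,0,0,0,0,0,0.1,-0.04,0,0,0,0,0,0.08,0,0,0,0,0,0,0,0,0,0,0,0,0,0,0,0,0,0,0]

```text
t: 31.35
position: [504.8, -275.8, 178.3]
tool_rot: [2.213, 2.21, -0.017]
contact_force: [-3.0, -29.8, 3.9]
width: -0.1
grasp_force: 14.7
```

```bash
python3 - <<'E'
from h import *
s=ctrl.state();F=s['contact_force'];M=s['moment']*1000
r=np.cross(F,M)/(F@F); u=F/np.linalg.norm(F)
print(s['position'],F,M)
for a in(-80,-40,-20,0,20,40,80): print(a,(r+a*u).round(1),(s['position']+r+a*u).round(1))
E
```

```text
[ 504.80817069 -275.78220646  178.34735948] [ -2.95189201 -29.84135566   3.89578319] [-5848.06728744   559.45902534    49.41956396]
-80 [   3.8   54.2 -203. ] [ 508.6 -221.6  -24.6]
-40 [-1.000e-01  1.470e+01 -1.978e+02] [ 504.7 -261.1  -19.5]
-20 [  -2.    -5.  -195.2] [ 502.8 -280.8  -16.9]
0 [  -4.   -24.8 -192.7] [ 500.8 -300.5  -14.3]
20 [  -5.9  -44.5 -190.1] [ 498.9 -320.3  -11.7]
40 [  -7.9  -64.2 -187.5] [ 496.9 -340.    -9.2]
80 [ -11.8 -103.7 -182.4] [ 493.  -379.5   -4. ]
```

step_arm:
  moves: [0,-0.2,0.06,0,0,0,0,0,-0.1,0.06,0,0,0,0,0,-0.02,0,0,0,0,0,0,0,0,0,0,0,0,0,0,0,0,0,0,0]

```text
t: 31.98
position: [504.5, -281.1, 180.8]
tool_rot: [2.217, 2.223, -0.001]
contact_force: [0.1, -6.3, -3.2]
width: -0.1
grasp_force: 2.7
```

```bash
python3 - <<'E'
from h import *
for i in range(4):
    s=ctrl.state();F=s['contact_force'];M=s['moment']*1000
    print(s['position'].round(1),F.round(2),M.round(0),'arm z',round(M[0]/F[1],1) , 'x-ish',round(M[1]/F[0],0)); ctrl.capture('top')
E
```

```text
[ 504.5 -281.1  180.8] [ 0.09 -6.31 -3.16] [-1161.   -80.    -4.] arm z 184.1 x-ish -897.0
[ 504.5 -281.1  180.8] [ 0.57 -5.12 -2.94] [-1166.  -105.   -56.] arm z 227.6 x-ish -184.0
[ 504.6 -281.1  180.8] [-0.14 -4.21 -3.01] [-1129.  -114.    -5.] arm z 268.2 x-ish 836.0
[ 504.6 -281.1  180.8] [ 1.37 -5.7  -3.11] [-1080.   -89.    29.] arm z 189.6 x-ish -65.0
```

step_arm:
  moves: [0,-0.3,0.12,0,0,0,0,0,-0.4,0.12,0,0,0,0,0,-0.4,0.1,0,0,0,0,0,-0.4,0.1,0,0,0,0,0,0,0,0,0,0,0]

```text
t: 32.8
position: [504.8, -342.6, 199.2]
tool_rot: [2.219, 2.221, 0.001]
contact_force: [-0.2, 0.4, -0.4]
width: 0.3
grasp_force: 0.0
```

```bash
python3 - <<'E'
from h import *
s5=dict(np.load('pics/s5.npz')); s=cap('side','pics/s9.png'); t=cap('top','pics/t9.png'); t5=dict(np.load('pics/t5.npz'))
def cen(k,z,lo,hi):
    u,v=proj(k,(505,-191,z))[0].round().astype(int); g=cv2.cvtColor(k['color'],cv2.COLOR_RGB2GRAY)
    return g,u,v
for k in(s5,s):
    g,u,v=cen(k,79,0,0); print(u,v); print(g[v-7:v+10,u-7:u+8])
delta((504,-270,178),0)
E
```

```text
302 251
[[228 228 228 228 229 229 229 229 228 229 224 224 228 229 229]
 [227 228 228 229 229 228 229 224 214 222 214 215 225 226 229]
 [228 229 228 231 230 221 207 189 155 177 212 219 220 221 226]
 [228 229 231 231 221 172 127 128 113 125 172 207 219 221 222]
 [229 230 225 201 167 110  82  83  79  79 104 159 204 219 221]
 [222 202 168 111  86  90  95  95  95  90  83  92 149 192 212]
 [170 113  76  66  82  95  99  97  97  96  94  78  76 121 174]
 [100  71  59  66  85  97  98  99  97  96  96  79  57  67 113]
 [ 70  63  58  62  77  90  95  96  95  95  85  68  58  60  86]
 [ 55  61  60  58  61  72  77  85  84  78  66  58  59  60  68]
 [ 55  58  60  59  58  59  59  59  59  60  60  58  60  61  56]
 [ 52  55  58  60  59  58  61  62  59  60  62  60  60  55  54]
 [ 53  53  54  57  59  63  97 102  71  61  59  57  56  56  55]
 [ 56  53  54  57  56  66 116 122  76  59  56  55  54  56  52]
 [ 84  55  54  56  56  56  68  70  58  57  57  57  56  54  55]
 [127  75  60  57  56  58  56  56  54  55  56  56  54  58  83]
 [138  98  77  63  54  56  55  56  57  56  56  57  60  76 121]]
302 251
[[232 231 23
[... 521 characters left out ...]
  74  73  72  71  62  54  51  66]
 [ 52  57  55  57  60  65  71  69  68  69  64  58  54  52  55]
 [ 50  54  56  56  56  58  62  59  61  60  54  55  55  53  52]
 [ 52  54  55  55  54  52  57  56  53  54  53  52  54  53  52]
 [ 52  53  54  56  52  57  71  74  59  53  57  53  54  52  52]
 [ 53  53  51  51  55  56  82  86  62  53  52  53  52  52  51]
 [ 65  53  55  52  54  53  57  59  54  53  53  53  49  52  51]
 [ 91  63  54  53  50  53  53  51  53  54  53  54  51  52  65]
 [104  83  66  57  52  55  53  55  55  52  52  55  58  71 100]]
t 32.9 pos [ 504.6 -341.4  199. ] shift [-0.016  1.786 -0.524] rot [ 0.005  0.008 -0.011] w 0.1 gf 0.2 F [ 0.5 -0.4  0.8] q [-0.59  0.29  0.09  1.37  0.    0.97]
```

```bash
python3 - <<'E'
from h import *
s=dict(np.load('pics/s9.npz')); s5=dict(np.load('pics/s5.npz'))
for z in(81,79,77,75): print(z,(proj(s,(505,-191,z))[0]-[295,244]).round(2), 'ellipse rows',[(proj(s,[[505+17*np.cos(a),-191+17*np.sin(a),z] for a in np.linspace(0,6.28,90)])[:,1]-244).min().round(2), (proj(s,[[505+17*np.cos(a),-191+17*np.sin(a),z] for a in np.linspace(0,6.28,90)])[:,1]-244).max().round(2)])
# subpixel shift of cap patch top edge, normalised per image
def prof(k):
    g=cv2.cvtColor(k['color'],cv2.COLOR_RGB2GRAY).astype(float)[244:261,295:310]; b=np.median(g[11,2:13]); p=np.median(g[7,5:10]); return ((g-b)/(p-b))
A,B=prof(s5),prof(s)
print(A[3:12,4:11].round(2));print(B[3:12,4:11].round(2))
E
```

```text
81 [6.86 6.31] ellipse rows [np.float64(3.04), np.float64(9.64)]
79 [6.85 6.75] ellipse rows [np.float64(3.47), np.float64(10.07)]
77 [6.85 7.18] ellipse rows [np.float64(3.9), np.float64(10.51)]
75 [6.84 7.62] ellipse rows [np.float64(4.34), np.float64(10.94)]
[[ 4.35  3.03  1.81  1.84  1.43  1.76  3.03]
 [ 2.89  1.35  0.59  0.62  0.51  0.51  1.19]
 [ 0.7   0.81  0.95  0.95  0.95  0.81  0.62]
 [ 0.59  0.95  1.05  1.    1.    0.97  0.92]
 [ 0.68  1.    1.03  1.05  1.    0.97  0.97]
 [ 0.46  0.81  0.95  0.97  0.95  0.95  0.68]
 [ 0.03  0.32  0.46  0.68  0.65  0.49  0.16]
 [-0.05 -0.03 -0.03 -0.03 -0.03  0.    0.  ]
 [-0.03 -0.05  0.03  0.05 -0.03  0.    0.05]]
[[ 9.11  6.37  3.89  2.89  1.79  3.84  7.16]
 [ 6.    2.63  0.42  0.32  0.05  0.58  2.68]
 [ 1.16  0.63  0.42  0.74  0.63  0.37  0.32]
 [ 0.58  0.84  1.05  0.95  1.    0.89  0.63]
 [ 0.84  1.05  1.    1.    0.89  0.89  0.89]
 [ 0.53  0.84  0.95  1.05  1.    0.95  0.89]
 [ 0.32  0.58  0.89  0.79  0.74  0.79  0.53]
 [ 0.11  0.21  0.42  0.26  0.37  0.32  0.  ]
 [ 0.   -0.11  0.16  0.11 -0.05  0.   -0.05]]
```

The cap disc moved down about 0.6 px in the side view, against 0.87 px for fully home. So it has gone in, but I can't be sure it is fully home. I let the lever return and measure the knob at rest and at the stop the same way, then press once more.

step_arm:
  moves: [0,-0.4,0.1,0,0,0,0,0,-0.4,0.1,0,0,0,0,0,0,0,0,0,0,0,0,0,0,0,0,0,0,0,0,0,0,0,0,0,0,0,0,0,0,0,0]

```text
t: 33.65
position: [504.7, -372.8, 207.1]
tool_rot: [2.217, 2.223, 0.0]
contact_force: [0.6, 0.1, -0.4]
width: 0.3
grasp_force: 0.0
```

```bash
python3 - <<'E'
from h import *
t=cap('top','pics/t10.png')
t0=dict(np.load('pics/top0.npz'));t8=dict(np.load('pics/t8.npz'));t6=dict(np.load('pics/t6.npz'))
for n,k,u in(('0',t0,403),('10',t,403),('6',t6,376),('8',t8,373)):
    g=cv2.cvtColor(k['color'],cv2.COLOR_RGB2GRAY); print(n,u-12); print(g[207:214,u-12:u+10])
E
```

```text
0 391
[[135 136 135 135 135 135 130 113  83  51  29  17  17  20  29  52  81 110
  128 134 136 136]
 [135 136 136 136 136 135 124  97  58  25  14  11  14  15  18  28  57  93
  122 134 135 135]
 [133 135 136 135 135 132 119  84  43  17  10  13  17  20  17  20  43  84
  119 132 136 136]
 [124 129 132 134 133 128 112  75  33  11   9  15  18  20  18  19  42  82
  118 133 135 135]
 [103 111 118 124 123 114  96  63  27  12  10  12  16  18  18  24  50  91
  122 133 135 136]
 [ 70  80  92 103 101  87  68  44  30  23  16  13  14  15  19  36  69 105
  127 134 135 136]
 [ 39  46  59  70  67  57  50  50  56  52  41  29  25  28  40  61  90 118
  132 135 136 135]]
10 391
[[116 118 129 147 155 156 149 127  93  58  32  18  17  19  31  58  97 131
  150 156 156 157]
 [115 121 136 150 156 156 143 107  63  28  12   6   8   6  12  31  69 113
  143 155 157 157]
 [114 125 142 153 157 154 138  95  45  14   8   6   7   6  11  17  52 100
  139 155 157 157]
 [108 122 142 153 154 149 130  87  37   9   7   7   8   8   7  16  46  95
  137 154 157 157]
 [ 92 109 131 144 143 133 111  72  30  11   7   6   7   9   9  
[... 832 characters left out ...]
 8   7   7  13  24  30
   28  23  20  15]]
8 361
[[121 122 133 150 158 160 160 158 147 127 100  79  65  65  76  97 114 111
   79  40  14  10]
 [122 125 136 151 158 160 159 152 130  95  59  35  25  22  33  52  71  72
   54  29  13   5]
 [120 127 141 154 159 160 158 143 108  63  29  13   8   9   9  21  30  35
   31  21  12   6]
 [113 126 145 156 160 160 155 135  91  43  12   5   6   8   8   7  11  19
   24  23  14   8]
 [104 123 146 157 160 159 154 133  86  36  11   8   7   8   8   7   9  16
   25  25  14  10]
 [ 97 117 141 153 156 156 152 134  88  39  11   7   6   9   7   6  10  19
   26  21  13   8]
 [ 95 110 132 143 145 145 143 128  92  49  22  10   7   9   6   8  15  20
   25  20  14   9]]
```

The knob shift of 29.2 px gives about 0.56 rad, so the lever was blocked short of its stop. The tip was 12 mm below the knob centre, on the rod as well as the ball. I try again with the tip only just below the knob's equator.

step_arm:
  moves: [0,0.4,0,0,0,0,0,0,0.4,-0.02,0,0,0,0,0,0.4,-0.06,0,0,0,0,0,0.4,-0.12,0,0,0,0,0,0.4,-0.16,0,0,0,0,0,0.3,-0.14,0,0,0,0,0,0,0,0,0,0,0]

```text
t: 34.58
position: [504.6, -280.2, 186.6]
tool_rot: [2.216, 2.225, -0.0]
contact_force: [-0.9, -2.8, 2.2]
width: -0.1
grasp_force: 1.5
```

step_arm:
  moves: [0,0.1,-0.04,0,0,0,0,0,0.1,-0.04,0,0,0,0,0,0,0,0,0,0,0]

```text
t: 34.95
position: [504.7, -276.1, 184.7]
tool_rot: [2.216, 2.218, -0.007]
contact_force: [-1.9, -12.0, 2.9]
width: 0.2
grasp_force: 6.2
```

step_arm:
  moves: [0,0.08,-0.02,0,0,0,0,0,0.06,-0.02,0,0,0,0,0,0,0,0,0,0,0,0,0,0,0,0,0,0]

```text
t: 35.45
position: [504.7, -275.7, 184.7]
tool_rot: [2.214, 2.208, -0.017]
contact_force: [-4.3, -28.3, 6.8]
width: 0.1
grasp_force: 14.2
```

```bash
python3 - <<'E'
from h import *
s=ctrl.state(); print(s['position'].round(2),s['contact_force'].round(1),s['moment'].round(2),s['joint_efforts'].round(1))
t=cap('top','pics/t11.png'); sd=cap('side','pics/s11.png')
g=cv2.cvtColor(t['color'],cv2.COLOR_RGB2GRAY); print(g[207:214,361:383])
# clamp arm geometry in side view: predicted arm axis hinge->foot for clamp angles
h=np.array([600,-191,107.])
for a in(1.50,1.57,1.62,1.66):
    e=1.66-a; tip=h+95*np.array([-np.cos(e),0,np.sin(e)]); print(a,tip.round(1),proj(sd,tip)[0].round(2),proj(sd,h+.6*(tip-h))[0].round(2), 'top',proj(t,tip)[0].round(2))
u,v=proj(sd,h+[-95,0,0])[0].round().astype(int); gs=cv2.cvtColor(sd['color'],cv2.COLOR_RGB2GRAY); print(u-10,v-8); print(gs[v-8:v+14,u-10:u+14])
E
```

```text
[ 504.73 -275.66  184.74] [ -4.3 -28.3   6.8] [-5.87  0.89  0.14] [ 15.5 -45.7  27.3   4.2   7.8   0.1]
[[121 123 135 151 159 161 160 158 148 127 101  79  65  65  77  97 117 119
   95  57  28   9]
 [123 128 141 154 160 161 159 152 130  94  59  35  24  23  33  53  74  80
   64  40  20  10]
 [121 131 147 157 160 160 158 143 107  63  27  13   9   6  12  20  34  40
   36  24  17  11]
 [115 130 149 158 160 160 155 135  91  42  14   8   7   5   8   8  14  19
   26  25  18  11]
 [106 126 148 158 160 160 154 133  85  36  11   6   8   9   9   8   6  18
   28  29  20   9]
 [100 120 144 154 156 156 152 133  89  39  11   5   6   6   7   7  10  21
   30  30  19  12]
 [ 97 113 134 143 145 145 142 128  92  50  22  11   7   8   8   8  13  22
   31  29  20  15]]
1.5 [ 506.2 -191.   122.1] [302.3  241.08] [310.51 237.84] top [345.77 214.37]
1.57 [ 505.4 -191.   115.5] [302.09 242.65] [310.38 238.78] top [345.38 215.03]
1.62 [ 505.1 -191.   110.8] [302.   243.75] [310.32 239.43] top [345.1 215.4]
1.66 [ 505. -191.  107.] [301.97 244.6 ] [310.29 239.94] top [344.87 215.64]
292 237
[[230 231 230 231 231 
[... 1500 characters left out ...]
21  66  62  56  54  55  56  56  56  55  56  58  62  62  54  52  60
   85 115 137 131 106  81]
 [154 116  58  52  54  55  55  58  62  62  62  63  63  60  55  52  52  55
   61  82 109 122 120 112]
 [149 114  59  51  56  59  56  56  60  66  67  62  59  56  53  54  54  52
   53  71 105 121 128 133]
 [151 115  62  48  53  54  54  54  56  59  58  56  55  57  56  54  50  51
   52  72 111 132 142 148]
 [151 115  62  51  52  54  55  55  59  88  89  63  58  56  54  52  52  51
   53  85 131 147 148 144]
 [149 119  67  51  51  53  54  52  58 105 106  70  54  51  53  52  49  52
   52  95 136 146 141 130]
 [150 133  98  65  55  52  53  51  52  62  64  55  52  52  55  52  52  51
   55  92 127 135 129 133]]
```

step_arm:
  moves: [0,0,0,0,0,0,0,0,0,0,0,0,0,0,0,0,0,0,0,0,0,0,0,0,0,0,0,0,0,0,0,0,0,0,0,0,0,0,0,0,0,0,0,0,0,0,0,0,0,0,0,0,0,0,0,0,0,0,0,0,0,0,0,0,0,0,0,0,0,0,0,0,0,0,0,0,0,0,0,0,0,0,0,0]

```text
t: 37.05
position: [504.7, -275.6, 184.7]
tool_rot: [2.214, 2.208, -0.017]
contact_force: [-4.0, -27.6, 7.7]
width: 0.1
grasp_force: 14.2
```

step_arm:
  moves: [0,-0.5,0.1,0,0,0,0,0,-0.7,0.2,0,0,0,0,0,-0.7,0.2,0,0,0,0,0,-0.7,0.2,0,0,0,0,0,-0.3,0.7,0,0,0,0,0,0,0.8,0,0,0,0,0,0,0.8,0,0,0,0]

```text
t: 37.92
position: [504.6, -383.2, 302.2]
tool_rot: [-2.218, -2.223, -0.003]
contact_force: [0.4, -0.1, -0.6]
width: 0.2
grasp_force: 0.0
```

```bash
python3 - <<'E'
from h import *
delta((505,-99.2,254.8),-55)
s=cap('side','pics/s12.png'); g=cv2.cvtColor(s['color'],cv2.COLOR_RGB2GRAY).astype(float)[244:261,295:310]
print(g[2:13,3:13].astype(int))
t=cap('top','pics/t12.png'); gt=cv2.cvtColor(t['color'],cv2.COLOR_RGB2GRAY); print(gt[207:214,391:413])
E
```

```text
t 37.92 pos [ 504.6 -383.2  302.2] shift [ 0.01   7.099 -1.186] rot [-5.511e+00 -2.000e-03 -1.400e-02] w 0.2 gf 0.0 F [ 0.4 -0.1 -0.6] q [-0.65  0.36  0.42  1.63  0.    0.92]
[[232 234 226 212 182 148 186 226 232 232]
 [234 226 175 126 110  88 128 188 225 233]
 [207 170 106  64  61  57  64 106 173 222]
 [110  75  65  66  66  64  61  61  88 160]
 [ 59  63  72  71  73  73  73  67  58  75]
 [ 59  69  75  73  74  72  71  72  63  51]
 [ 58  67  73  71  74  73  72  72  65  55]
 [ 56  58  67  72  69  70  69  63  57  54]
 [ 54  56  58  60  63  63  58  55  53  54]
 [ 55  57  54  58  55  56  55  53  54  53]
 [ 55  55  56  71  74  60  55  54  54  53]]
[[152 155 155 155 155 152 140 111  70  37  22  16  19  26  42  72 108 138
  151 154 155 155]
 [154 155 155 155 154 149 130  90  46  18  11  12  16  17  21  43  86 127
  148 154 154 155]
 [151 154 155 155 153 145 119  76  32  12  12  16  20  18  19  31  72 117
  145 154 155 154]
 [141 148 151 152 151 140 111  67  26  10  12  19  20  21  17  28  70 116
  145 153 155 155]
 [117 128 135 143 141 125  95  56  24   9  11  14  18  18  19  35  78 123
  147 153 155 155]
 [ 79  91 105 118 115  96  71  43  27  18  14  13  15  19  28  54  95 133
  150 155 155 155]
 [ 41  51  67  80  77  66  59  59  58  47  33  27  30  38  55  84 118 143
  153 154 155 155]]
```

The side view is unchanged after the second press, so the cap has stopped somewhere. I go to the pose of the earlier reference picture so the light is the same, and compare the cap exactly.

step_arm:
  moves: [0,0.7,0,-0.5,0,0,0,0,0.8,0,-0.5,0,0,0,0,0.8,0,-0.5,0,0,50,0,0.8,0,-0.5,0,0,100,0,0.8,0,-0.5,0,0,100,0,0.8,0,-0.5,0,0,100,0,0.8,0,-0.5,0,0,100,0,0.8,0,-0.5,0,0,100,0,0.8,-0.1,-0.5,0,0,100,0,0,-0.5,-0.5,0,0,100,0,0,-0.6,-0.5,0,0,100,0,0,0,0,0,0,100]

```text
t: 39.52
position: [503.3, -98.8, 250.3]
tool_rot: [1.636, 1.652, -0.865]
contact_force: [-0.4, -0.3, 0.1]
width: 85.6
grasp_force: 0.0
```

```bash
python3 - <<'E'
from h import *
from scipy.ndimage import shift as sh
from scipy.optimize import minimize
delta((505,-99.2,254.8),-55)
ims=[cap('side','pics/s13.png')['color'] for _ in range(3)]
g=np.mean([cv2.cvtColor(i,cv2.COLOR_RGB2GRAY).astype(float) for i in ims],0)[244:261,295:310]
g5=cv2.cvtColor(np.load('pics/s5.npz')['color'],cv2.COLOR_RGB2GRAY).astype(float)[244:261,295:310]
print(g5[2:13,3:13].astype(int));print(g[2:13,3:13].astype(int))
def prof(a):
    a=(a[:,5:10]).mean(1); return (a-a[11])/(a[7]-a[11])
print(prof(g5).round(2));print(prof(g).round(2))
E
```

```text
t 39.52 pos [503.3 -98.8 250.3] shift [ 0.042 -0.01   0.113] rot [ 0.009 -0.061 -0.024] w 85.6 gf 0.0 F [-0.4 -0.3  0.1] q [ 0.28  0.25 -0.15  1.55 -0.91  2.02]
[[231 230 221 207 189 155 177 212 219 220]
 [231 221 172 127 128 113 125 172 207 219]
 [201 167 110  82  83  79  79 104 159 204]
 [111  86  90  95  95  95  90  83  92 149]
 [ 66  82  95  99  97  97  96  94  78  76]
 [ 66  85  97  98  99  97  96  96  79  57]
 [ 62  77  90  95  96  95  95  85  68  58]
 [ 58  61  72  77  85  84  78  66  58  59]
 [ 59  58  59  59  59  59  60  60  58  60]
 [ 60  59  58  61  62  59  60  62  60  60]
 [ 57  59  63  97 102  71  61  59  57  56]]
[[230 230 221 207 188 156 178 212 219 221]
 [230 222 172 127 127 111 124 173 207 219]
 [203 167 106  70  71  69  69 101 157 202]
 [111  82  81  83  84  85  79  71  89 148]
 [ 67  84  94  97  96  96  95  88  71  74]
 [ 68  89  98  97  97  97  96  96  79  58]
 [ 64  83  94  97  97  98  98  93  78  62]
 [ 60  70  83  89  92  91  89  79  65  60]
 [ 59  60  63  69  73  71  67  60  59  59]
 [ 59  59  59  62  62  59  57  58  59  58]
 [ 57  57  62  96  99  69  60  58  57  57]]
[ 4.51  4.37  3.47  1.95  0.71  0.88  0.98  1.    0.91  0.51 -0.02  0.
  0.5   0.74  0.05 -0.11 -0.11]
[ 4.55  4.4   3.5   1.95  0.47  0.61  0.96  1.    0.99  0.78  0.24  0.
  0.47  0.73  0.03 -0.12 -0.11]
```

Same light now. The cap disc has sunk by about 0.57 px, roughly 2.6 mm, where home would be 0.87 px. I check with the top view, sub-pixel, before deciding.

```bash
python3 - <<'E'
from h import *
from scipy.ndimage import gaussian_filter
from scipy.optimize import least_squares
from scipy.ndimage import map_coordinates
t13=cap('top','pics/t13.png');t5=dict(np.load('pics/t5.npz'));s5=dict(np.load('pics/s5.npz'));s13=dict(np.load('pics/s13.npz'))
def reg(A,B,ctr,hw,hh):
    u,v=ctr; a=cv2.cvtColor(A['color'],cv2.COLOR_RGB2GRAY).astype(float);b=cv2.cvtColor(B['color'],cv2.COLOR_RGB2GRAY).astype(float)
    Y,X=np.mgrid[v-hh:v+hh+1,u-hw:u+hw+1].astype(float)
    f=lambda p:(p[2]*map_coordinates(a,[Y-p[1],X-p[0]],order=3)+p[3]-b[v-hh:v+hh+1,u-hw:u+hw+1]).ravel()
    r=least_squares(f,[0,.3,1,0]); return r.x.round(3),round(np.sqrt(2*r.cost/X.size),2)
for n,A,B in(('top',t5,t13),('side',s5,s13)):
    c0=proj(A,(505,-191,81))[0];c1=proj(A,(505,-191,77))[0];print(n,c0,'pred4mm',c1-c0)
g=cv2.cvtColor(t13['color'],cv2.COLOR_RGB2GRAY);g5=cv2.cvtColor(t5['color'],cv2.COLOR_RGB2GRAY);u,v=proj(t5,(505,-191,81))[0].round().astype(int)
print(g5[v-9:v+10,u-9:u+8]);print(g[v-9:v+10,u-9:u+8])
for d in(4,5): print('top',d,reg(t5,t13,(u,v),d,d))
for hw,hh in((2,3),(3,3)): print('side',reg(s5,s13,(302,252),hw,hh))
E
```

```text
top [343.35372987 217.04454944] pred4mm [-0.2278511  0.2108375]
side [301.86171626 250.31118856] pred4mm [-0.01651054  0.86996059]
[[159 157 156 154 154 154 153 152 151 152 152 152 152 152 152 153 156]
 [153 149 144 142 140 136 133 130 130 130 130 130 129 131 135 140 145]
 [136 127 121 120 112 103  95  91  90  90  90  91  91  93 104 119 130]
 [107  92  95  99  84  67  55  51  51  52  52  51  52  57  76 100 117]
 [ 76  59  70  81  66  44  36  37  41  43  43  41  38  39  56  78 101]
 [ 55  35  47  55  47  35  38  45  51  54  53  50  45  38  41  55  83]
 [ 41  27  32  35  33  36  46  57  61  61  62  60  55  47  41  43  74]
 [ 39  24  30  30  32  41  55  63  64  65  65  64  62  57  46  43  72]
 [ 38  25  29  30  33  45  60  65  66  65  66  66  64  61  50  42  67]
 [ 38  26  30  31  32  46  60  67  67  66  67  66  66  62  51  43  62]
 [ 39  29  29  30  30  44  60  65  67  67  66  66  65  61  50  40  60]
 [ 40  30  29  31  32  42  56  64  66  66  65  65  63  57  45  39  59]
 [ 41  29  29  33  31  36  48  57  62  64  63  62  58  50  41  38  61]
 [ 40  30  32  40  39  36  39  47  53  55  56 
[... 1292 characters left out ...]
41  38  62]
 [ 42  29  32  40  39  38  41  50  55  58  57  55  51  42  38  44  65]
 [ 42  32  43  60  58  45  37  40  42  46  46  44  40  36  41  57  76]
 [ 43  34  57  81  78  56  38  35  34  34  34  34  33  35  45  71  92]
 [ 47  37  58  83  83  60  39  33  31  31  32  32  32  35  45  70  94]
 [ 63  50  52  66  67  51  37  34  35  37  38  43  47  51  58  73  99]
 [ 91  78  66  61  58  52  50  50  52  58  64  72  79  87  95 104 122]]
top 4 (array([-0.185,  0.134,  0.97 ,  2.073]), np.float64(0.87))
top 5 (array([-0.127,  0.099,  0.976,  1.605]), np.float64(1.59))
side (array([-0.32 ,  0.505,  0.9  ,  8.984]), np.float64(2.41))
side (array([-0.18 ,  0.287,  0.857, 12.371]), np.float64(4.51))
```

Both views give about 2.7 to 2.9 mm, so the cap is not certainly home and the lever must go further. I press again with the tool tilted -35° so that it pushes along the lever's tangent.

step_arm:
  moves: [0,0,0.7,0.25,0,0,50,0,0,0.7,0.25,0,0,0,0.03,-0.7,0.1,0.25,0,0,0,0,-0.8,0,0.25,0,0,0,0,-0.8,0,0.25,0,0,0,0,-0.8,0,0.25,0,0,0,0,-0.8,0,0.25,0,0,0,0,-0.8,0,0.25,0,0,0,0,-0.8,0,0,0,0,0,0,-0.8,0,0,0,0,0,0,-0.6,0,0,0,0,0,0,0,-0.5,0,0,0,0]

```text
t: 41.22
position: [505.7, -378.2, 298.3]
tool_rot: [1.87, 1.866, -0.587]
contact_force: [-0.4, -0.1, -0.5]
width: -0.1
grasp_force: 0.0
```

step_arm:
  moves: [0,0,-0.6,0,0,0,0,0,0,-0.5,0,0,0,0,0,0,0,0,0,0,0]

```text
t: 41.6
position: [504.9, -375.9, 250.6]
tool_rot: [1.87, 1.874, -0.591]
contact_force: [-0.3, -0.5, 0.3]
width: -0.5
grasp_force: 0.0
```

```bash
python3 - <<'E'
from h import *
delta((504.5,-349,219),-35)
E
```

```text
t 41.6 pos [ 504.9 -375.9  250.6] shift [-0.01   0.673 -0.791] rot [ 0.005 -0.001 -0.013] w -0.5 gf 0.0 F [-0.3 -0.5  0.3] q [-0.39  0.09 -0.16  1.06 -0.56  1.11]
```

step_arm:
  moves: [0,0.2,-0.4,0,0,0,0,0,0.25,-0.3,0,0,0,0,0,0.22,-0.1,0,0,0,0,0,0.35,-0.04,0,0,0,0,0,0.35,-0.08,0,0,0,0,0,0.35,-0.12,0,0,0,0,0,0.35,-0.15,0,0,0,0,0,0.3,-0.17,0,0,0,0,0,0,0,0,0,0,0]

```text
t: 42.72
position: [506.4, -279.9, 196.3]
tool_rot: [1.866, 1.875, -0.59]
contact_force: [-0.4, -3.0, 4.8]
width: -0.4
grasp_force: 2.0
```

step_arm:
  moves: [0,0.1,-0.07,0,0,0,0,0,0.1,-0.07,0,0,0,0,0,0.05,-0.04,0,0,0,0,0,0,0,0,0,0,0]

```text
t: 43.22
position: [506.5, -277.6, 195.4]
tool_rot: [1.864, 1.854, -0.603]
contact_force: [-3.3, -29.0, 14.7]
width: -0.1
grasp_force: 15.9
```

The wall is at the same lever angle of about 0.57, whatever the tool pose. So it is the clamp on the cap that resists. I hold and watch for creep.

```bash
python3 - <<'E'
from h import *
s=ctrl.state(); print(s['t'],s['position'].round(2),s['contact_force'].round(1),s['joint_pos'].round(4))
cap('side','pics/s14.png');cap('top','pics/t14.png')
E
```

```text
43.225 [ 506.49 -277.65  195.45] [ -3.3 -29.   14.7] [-0.2015  0.086  -0.2914  1.0459 -0.6156  1.3277]
```

step_arm:
  moves: [0,0,0,0,0,0,0,0,0,0,0,0,0,0,0,0,0,0,0,0,0,0,0,0,0,0,0,0,0,0,0,0,0,0,0,0,0,0,0,0,0,0,0,0,0,0,0,0,0,0,0,0,0,0,0,0,0,0,0,0,0,0,0,0,0,0,0,0,0,0,0,0,0,0,0,0,0,0,0,0,0,0,0,0]

```text
t: 44.82
position: [506.4, -277.7, 195.4]
tool_rot: [1.864, 1.854, -0.602]
contact_force: [-2.0, -28.1, 15.4]
width: -0.0
grasp_force: 15.6
```

step_arm:
  moves: [0,0,0,0,0,0,0,0,0,0,0,0,0,0,0,0,0,0,0,0,0,0,0,0,0,0,0,0,0,0,0,0,0,0,0,0,0,0,0,0,0,0,0,0,0,0,0,0,0,0,0,0,0,0,0,0,0,0,0,0,0,0,0,0,0,0,0,0,0,0,0,0,0,0,0,0,0,0,0,0,0,0,0,0]

```text
t: 46.32
position: [506.5, -277.7, 195.5]
tool_rot: [1.864, 1.853, -0.602]
contact_force: [-1.5, -27.6, 15.0]
width: -0.1
grasp_force: 15.6
```

```bash
python3 - <<'E'
from h import *
s=ctrl.state(); print(s['t'],s['position'].round(2),s['contact_force'].round(1),s['joint_pos'].round(4))
s2=cap('side','pics/s15.png');t2=cap('top','pics/t15.png')
for a,b,(x0,x1,y0,y1) in(('s14',s2,(290,330,232,262)),('t14',t2,(335,382,200,230))):
    A=np.load(f'pics/{a}.npz')['color'].astype(int).mean(2)[y0:y1,x0:x1];B=b['color'].astype(int).mean(2)[y0:y1,x0:x1]; print(a,np.abs(A-B).max(),np.abs(A-B).mean())
g=cv2.cvtColor(t2['color'],cv2.COLOR_RGB2GRAY); print(g[209:213,360:382])
# arm profile: s6 (free, lever .52) not comparable; foot region now
gs=cv2.cvtColor(s2['color'],cv2.COLOR_RGB2GRAY)
print(np.abs(gs[232:262,290:312].astype(int)-cv2.cvtColor(np.load('pics/s8.npz')['color'],cv2.COLOR_RGB2GRAY)[232:262,290:312]).max(1))
E
```

```text
46.325 [ 506.48 -277.68  195.46] [ -1.5 -27.6  15. ] [-0.2019  0.0859 -0.2913  1.0459 -0.615   1.3277]
s14 7.666666666666664 0.9811111111111114
t14 4.0 0.5969267139479905
[[53 69 75 75 75 74 73 73 73 71 69 59 40 23 18 17 18 19 18 19 21 27]
 [56 72 77 77 77 77 76 76 75 73 70 60 40 23 18 17 17 17 17 19 19 22]
 [61 74 79 79 79 79 78 78 77 74 67 56 36 21 17 16 15 15 15 16 17 19]
 [65 77 80 80 80 80 80 80 78 75 67 50 30 20 19 16 16 13 15 16 16 19]]
[74 76 74 74 74 73 74 76 76 75 75 75 74 74 74 75 72 57  9 36 47 74 80 80
 78 71 56 56 55 55]
```

There is no further motion under steady pressing for 3 s, so lever and cap are both at their ends. Withdrawing and letting the lever spring back.

step_arm:
  moves: [0,-0.5,0.3,0,0,0,0,0,-0.7,0.3,0,0,0,0,0,-0.7,0.3,0,0,0,0,0,-0.6,0.4,0,0,0,0,0,-0.2,0.8,0,0,0,0,0,0,0.8,0,0,0,0,0,0.6,0.2,-0.4,0,0,50,0,0.8,0,-0.4,0,0,100,0,0.8,0,-0.4,0,0,100,0,0.8,0,-0.4,0,0,100,0,0.8,0,-0.4,0,0,100,0,0.8,0,0,0,0,100]

```text
t: 47.92
position: [505.3, -193.0, 310.9]
tool_rot: [1.639, 1.648, -0.858]
contact_force: [-0.3, 0.0, 0.1]
width: 85.2
grasp_force: 0.0
```

step_arm:
  moves: [0,0.8,0,0,0,0,100,0,0.8,0,0,0,0,100,0,0.7,-0.5,0,0,0,100,0,0,-0.7,0,0,0,100,0,0,0,0,0,0,100,0,0,0,0,0,0,100]

```text
t: 48.68
position: [505.8, -103.0, 265.3]
tool_rot: [1.64, 1.645, -0.856]
contact_force: [0.3, -0.3, 0.3]
width: 85.2
grasp_force: 0.0
```

```bash
python3 - <<'E'
from h import *
delta((505,-99.2,254.8),-55)
ims=[cap('side','pics/s16.png')['color'] for _ in range(2)]
P=lambda i:cv2.cvtColor(i,cv2.COLOR_RGB2GRAY).astype(float)[244:261,295:310]
def prof(a):
    a=(a[:,5:10]).mean(1); return ((a-a[11])/(a[7]-a[11])).round(2)
print(prof(P(np.load('pics/s5.npz')['color'])));print(prof(P(np.load('pics/s13.npz')['color'])));print(prof(np.mean([P(i) for i in ims],0)))
t=cap('top','pics/t16.png'); g=cv2.cvtColor(t['color'],cv2.COLOR_RGB2GRAY); print(g[208:212,394:412])
E
```

```text
t 48.67 pos [ 505.8 -103.   265.3] shift [-0.02   0.094 -0.264] rot [ 0.006 -0.007 -0.013] w 85.2 gf 0.0 F [ 0.3 -0.3  0.3] q [ 0.27  0.24 -0.12  1.57 -0.91  2.02]
[ 4.51  4.37  3.47  1.95  0.71  0.88  0.98  1.    0.91  0.51 -0.02  0.
  0.5   0.74  0.05 -0.11 -0.11]
[ 4.58  4.41  3.52  1.96  0.46  0.6   0.96  1.    0.98  0.77  0.24  0.
  0.47  0.72  0.04 -0.15 -0.13]
[ 4.53  4.38  3.51  1.94  0.47  0.6   0.97  1.    0.99  0.76  0.22  0.
  0.49  0.71  0.04 -0.12 -0.1 ]
[[159 159 157 146 115  70  32  16  16  19  21  22  35  67 110 143 157 159]
 [159 159 156 140  99  51  19  14  17  22  24  22  23  52  99 140 156 158]
 [157 156 151 133  90  41  16  15  17  23  24  23  24  50  98 139 156 158]
 [147 145 134 113  74  34  14  12  15  18  21  22  29  62 108 143 157 159]]
```

The lever is back at its rest pixel (398.3 to 407.6). The cap ended at the same place after three presses, at an absolute height of about 77 mm, which is the fully home height. Nothing is touching, so I hand in.

```bash
python3 -c "
from bench import ctrl
print(ctrl.sign_off())"
```

```text
the job is handed in; nothing more can be done
None
```

The job is handed in with the lens glass down in the nest, the lever back at centre and the arm clear, but I'm not certain the cap is fully home: it stopped at the same place on all three presses, its measured travel was only about 2.6–2.9 mm of the 4 mm, its height (about 77 mm, rough) matches fully home, and the lever stopped hard near 0.57 rad, short of 0.65.

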